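# Close the bench micrometer on a mount with three ratchet clicks

## Robot

A 7-joint arm with a two-finger parallel gripper is mounted at the origin on a cart in front of the work surface, level with it; the furniture and walls round the work are solid. World frame = base frame: x ahead of the robot, y to its left, z up, the work surface at z = 0. Lengths are in m, angles in rad, forces in N, time in s.
With the tool pointing down it reaches from about 0.35 to 0.9 m from the base axis. Payload 19.9 kg.
Tool frame: the origin (TCP) lies at the very end of the fingers, on their centre line; the grasp point (between the pads) lies 19 mm behind it (bot.tcp_to_grasp is the distance from the TCP to the grasp point, in m); z points along the fingers, y is the direction in which the jaws open and shut (so a half turn about z gives the same grasp; the last joint's range is limited). The gripper opens to 85 mm and grips with 20 to 120 N. Pads are 22 mm wide; open, the fingers measure 114 mm over their backs; the gripper's body (76 mm by 85 mm) begins 54 mm behind the grasp point. The pads swing forward as they close: fully open they stand 13 mm farther back than shut.
Start: joints at [1.262, 0.417, -0.01, 1.614, 0.005, 1.111, -0.053], TCP at [0.165, -0.603, 0.231] pointing down, gripper open.
Joint ranges: [-2.81, 2.81], [-0.39, 2.02], [-1.27, 1.25], [0.06, 2.57], [-1.19, 4.33], [0.19, 2], [-2.82, 2.82]. Speed limits (rad/s): [1.89, 1.89, 2.39, 2.39, 3.01, 3.01, 3.01].

## Interface

Orientations are given as a rotation vector (axis times angle).
In Python, from rig import bot, viewer gives the robot as it stands.
- The arm moves only by the tool servo_tool, never from a script. Its argument "steps" is a list of rows, each a list of 3 entries, a list of its own where there are three numbers: the shift along the tool's x, y, z in m, then the turn about the tool's z in rad, then the opening, from -1 (shut) to 1 (fully open), so that 0 is half open. A call has 1 to 10 rows; each row shifts and turns the pose as measured when the row begins, along the tool's axes as they then stand; what a row does not reach is not made up. A row lasts 1/8 s, in which the tool goes at most 62.5 mm and 10.7 degrees, less where a joint would pass 70% of its speed; a pose out of reach is approached as far as the arm can. A call with a gripper value outside its range is refused whole. The fingers move at their own pace and stop on an object; "grip_force" is the grip in N (left out, the last holds). Time passes only in rows, so rows that do not move let the fingers close. It gives the time, the measured TCP pose, the force and the opening at its end, in the units of the state.
- bot.get_state(): the state, without advancing time (a new reading comes with each control period).
- viewer.camera(name): name is "scene" or "top" or "wrist"; returns a dict with "img" (384x512x3 uint8, red, green, blue), "fov_y" (degrees; the focal length in pixels is half the picture's height over the tangent of half this angle, whatever the lens; pixels are square), "cx", "cy" (the principal point, pixels), "origin" and "attitude" of the camera in the world. Camera axes: x right, y down, z forward; pixel columns grow to the right and rows downward; lengths in m; the calibration is good to about 2 mm. A picture is of the moment at which its call begins. There is no depth.
- bot.job_done(): hands the job in, once; it reports no verdict.
The state is a dict: "time": time; "qpos": joint angles; "joint_velocities": joint speeds; "effort": joint torques, N m; "tool_pos": TCP position; "tool_rot": TCP orientation; "contact_force": force on the tool from outside, world axes, zero at the start; "torque": the same for the moment, N m; "width": opening from 0.0 (shut) to 1.0 (fully open).
Only numpy, scipy, OpenCV 4.12 (cv2) and the standard library are available. Lean on these libraries where they do the work, as an engineer would, in place of code of your own. Each camera call takes 0.05 s, during which the arm holds its last target.

## Task

Measure the black specimen mount: set it in the seat of the bench micrometer's carriage and push the carriage gently home under the spindle. Then turn the ratchet knob on top clockwise until the spindle has closed on the mount and the ratchet has clicked three times, no more, and let go. Leave the cream mount where it is.

Things in the scene. Friction and masses are not known exactly. Their poses are not given: they have to be found in the camera images.
- black_mount_mid (a point): Centre of the black specimen mount, a plain upright disc 30 mm across and 18 mm high (60 g) that stands loose on the bench, origin half-way up (9 mm above its underside), z axis up. It has to be measured.
- cream_mount_mid (a point): Centre of the cream-coloured specimen mount, a disc 30 mm across and 14 mm high, loose on the bench, origin half-way up. It stays where it is.
- gauge: The bench micrometer, fixed to the bench: dark grey base 215 x 100 mm, column at its rear, arm, and a vertical micrometer head 174 mm high overall. Origin on the bench under the spindle axis; x axis to its rear (the carriage travels along it), y to its left, z up. The knob is the highest part; the read-out behind it, 45 to 90 mm from the axis, stays 10 mm lower than the knob's underside.
- carriage (a joint): Position of the loading carriage along the gauge's x axis, in m: 0 = fully out to the front, 0.095 = home, its seat exactly under the spindle and its rear end resting on a sprung rubber buffer (about 2 N per mm, from 0.094; a hard stop at 0.100). It starts between 0 and 0.012. It slides with about 2 N; where it is left it stays.
- seat (a point): Centre of the floor of the round seat in the carriage, 26 mm above the bench, axes as the gauge's. The seat is a flat-bottomed recess 34 mm across, 6 mm deep. Carriage and guide rails are level with its mouth, 32 mm above the bench, for 39 mm to either side (y). With the carriage out it lies 95 mm in front of the spindle axis; the head there is 22 mm in radius, up to 174 mm high.
- thumb_plate (a point): Middle of the black upright thumb plate at the front end of the carriage, 41 mm above the bench, 80 mm in front of the seat's centre; the plate is 10 mm thick (x), 30 mm wide (y) and reaches from 22 to 50 mm above the bench. Push it to the rear (gauge +x) to send the carriage home.
- spindle_tip (a point): Centre of the flat lower end of the steel spindle, 10 mm across, on the gauge's axis. It starts 45.0 to 46.8 mm above the bench and moves down when the thimble is turned clockwise from above; a mount in the seat has its top 44 mm above the bench (18 mm over the seat's floor). It does not turn.
- thimble (a joint): Angle of the aluminium thimble (36 mm across, 117 to 146 mm above the bench, on the gauge's axis) in rad, growing clockwise seen from above; it starts between 0 and 1.1; the spindle moves down 10 mm a turn (1.59 mm per rad). It turns with the knob, against 0.09 N m of friction, until the spindle bears on something, where it gives another few tenths of a rad; it then stays.
- knob_grip (a point): Point on the axis of the black knurled ratchet knob, 162 mm above the bench, to grip it at. It is 24 mm across and reaches from 150 to 174 mm above the bench, right above the thimble. Let go, it stays or settles into the nearest click stop. Turned anticlockwise it opens the spindle again. Orange lines on the tops of knob and thimble are in line at the start; after three clicks they are 90 degrees apart.
- ratchet (a joint): Angle of the knob relative to the thimble in rad, clockwise from above positive, 0 at the start. 12 click stops a turn, 0.524 apart. While the spindle runs free the thimble follows and this stays below 0.15. Once it bears on the mount the knob slips: stiff (up to 0.12 N m) in the first half of each step, then it falls into the next stop. Let go, it rests within 0.08 of a stop: three clicks, 1.57.
Things that resemble listed ones, but are neither listed nor needed, are in the scene too. What is shaped like the part that bears black_mount_mid but purple is not meant.

How it is judged:
On the way, in this order (a step that is already met when the one before it is completed fails the run):
1. the black mount lies flat in the seat, let go, with the carriage still out (horizontal distance between black_mount_mid and seat below 0.0035 m and z of black_mount_mid in the frame of seat between 0.007 and 0.011 m and angle between black_mount_mid's own z axis and vertical below 0.1 rad and value of joint carriage below 0.03 m and contact force between the fingers and black_mount below 0.1 N), for 0.2 s.
2. the carriage is home with the mount in its seat, before the ratchet has clicked (horizontal distance between black_mount_mid and seat below 0.0035 m and z of black_mount_mid in the frame of seat between 0.007 and 0.011 m and angle between black_mount_mid's own z axis and vertical below 0.1 rad and value of joint carriage above 0.0925 m and value of joint ratchet below 0.3 rad), for 0.2 s.
At the end, for the whole second after the job is handed in: The ratchet has clicked three times (it reads between 1.35 and 1.8 rad), the spindle still bears on the black mount (over 0.5 N), the mount lies flat in its seat (within 3.5 mm of its centre) and the carriage is home (within 2.5 mm of its stop) (horizontal distance between black_mount_mid and seat below 0.0035 m and z of black_mount_mid in the frame of seat between 0.007 and 0.011 m and angle between black_mount_mid's own z axis and vertical below 0.1 rad and value of joint carriage above 0.0925 m and value of joint ratchet between 1.35 and 1.8 rad and contact force between spindle and black_mount above 0.5 N); the robot touches nothing.
It fails at once if the ratchet clicks a fourth time (value of joint ratchet above 2.1 rad).
It fails at once if the spindle is forced down on the mount with over 60 N, past what the ratchet passes on (about 25 N) (contact force between spindle and black_mount above 60 N).
It fails at once if the carriage is shoved with over 25 N (contact force between the fingers and carriage above 25 N).
It fails at once if the cream mount is moved by over 20 mm (distance of cream_mount_mid from where it was at the start of the episode above 0.02 m).
It also fails if it takes over 72 s, if anything falls off the work surface, if the arm or the gripper's body presses on something with over 40 N, if the wrist force passes 120 N, or if a joint passes its speed limit or range.

## Working session

There is one attempt and no reset: what is moved stays moved. The work goes in short steps, Python scripts to look and compute and a tool call to move; the robot and the scene stay as the last step left them, time stands still between calls to the robot, and variables do not carry over. Pictures are saved under pics/ and viewed, and the job is handed in when it is done.

Besides the shell and the picture viewer there is one more tool, called as name(argument=value, ...) on one line, values as JSON. servo_tool: Moves the arm, as the interface text tells. Its arguments: {"type":"object","properties":{"steps":{"type":"array","items":{"type":"array"}},"grip_force":{"type":"number"}},"required":["steps"]}

```bash
ls; mkdir -p pics
cat > h.py <<'E'
import numpy as np, cv2
from rig import bot, viewer
from scipy.spatial.transform import Rotation as R
def snap(name,fn):
    c=viewer.camera(name); cv2.imwrite(f'pics/{fn}.png',c['img'][:,:,::-1]); 
    np.save(f'pics/{fn}.npy',c,allow_pickle=True); return c
def load(fn): return np.load(f'pics/{fn}.npy',allow_pickle=True).item()
def att(c):
    a=np.array(c['attitude'],float)
    return a if a.shape==(3,3) else R.from_rotvec(a).as_matrix()
def f(c): return c['img'].shape[0]/2/np.tan(np.radians(c['fov_y'])/2)
def px2w(c,u,v,z):
    d=att(c)@np.array([(u-c['cx'])/f(c),(v-c['cy'])/f(c),1]); o=np.array(c['origin'])
    return o+d*(z-o[2])/d[2]
def w2px(c,p):
    q=att(c).T@(np.array(p)-np.array(c['origin'])); return np.array([c['cx']+f(c)*q[0]/q[2],c['cy']+f(c)*q[1]/q[2]])
E
python3 - <<'E'
from h import *
for n in ['scene','top','wrist']:
    c=snap(n,n+'0'); print(n,c['fov_y'],c['cx'],c['cy'],c['origin'],c['attitude'],c.keys())
print(bot.get_state(), bot.tcp_to_grasp)
E
```

```text
pics
scene 54.185046966096905 249.5938816474215 194.92429850453695 [0.23163779 0.63823389 0.67298586] [-0.62077032  2.59289335 -1.24543179] dict_keys(['img', 'fov_y', 'cx', 'cy', 'origin', 'attitude'])
top 48.635561172677384 256.20808053466715 190.31666335021404 [0.31141237 0.061055   1.27991984] [-2.0103214   2.2198954  -0.22151966] dict_keys(['img', 'fov_y', 'cx', 'cy', 'origin', 'attitude'])
wrist 68.55382226387341 262.6641026201488 187.86250850838618 [ 0.23227811 -0.58370652  0.37434497] [ 2.31582509 -1.76520439 -0.24773906] dict_keys(['img', 'fov_y', 'cx', 'cy', 'origin', 'attitude'])
{'time': 0.15, 'qpos': array([ 1.26149923,  0.4178335 , -0.01029978,  1.6139876 ,  0.00470793,
        1.11071932, -0.05300305]), 'joint_velocities': array([ 0.00017826, -0.00181278,  0.00094327, -0.00066451,  0.0018611 ,
       -0.00108994, -0.00114645]), 'effort': array([ 1.00272555e-03, -8.64745831e+01,  6.79207910e-01, -4.35062206e+01,
        1.91706751e-02,  5.71949029e-03, -9.07035428e-05]), 'tool_pos': array([ 0.16530379, -0.60248426,  0.2308264 ]), 'tool_rot': array([-3.11257840e+00, -4.19286358e-01,  3.26729879e-04]), 'contact_force': array([ 0.32851021, -0.02862643,  0.91268724]), 'torque': array([0.01713289, 0.00874352, 0.04430061]), 'width': 1.0009766493053893} 0.0187
```

View pics/scene0.png

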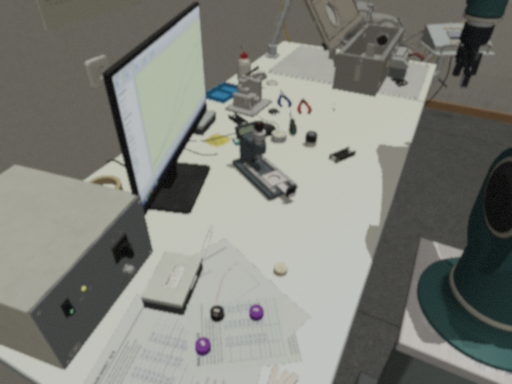

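View pics/top0.png

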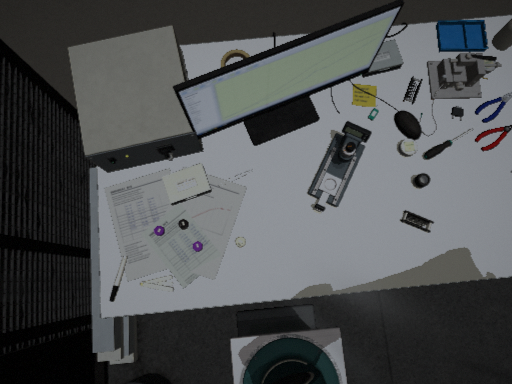

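View pics/wrist0.png

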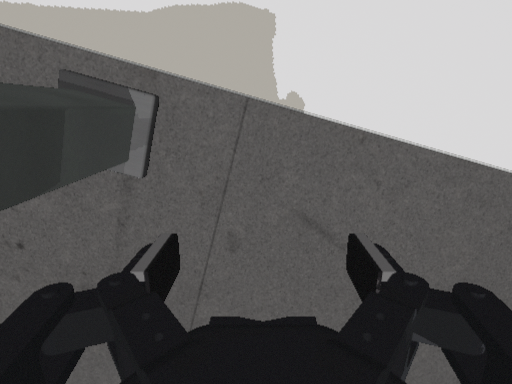

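Run:
```python
from h import *
c=load('top0')
for uv in [(184,224),(240,241),(422,180)]: print(uv,px2w(c,*uv,0.018))
for uv in [(319,208)]: print(px2w(c,*uv,.05))
print(px2w(c,331,184,.03),px2w(c,347,147,.174))
i=c['img'][:,:,::-1]
a=cv2.resize(i[200:270,140:260],None,fx=6,fy=6,interpolation=2)[:, :800]
b=cv2.resize(i[115:220,290:440],None,fx=5,fy=5,interpolation=2)
cv2.imwrite('pics/ca.png',a);cv2.imwrite('pics/cb.png',b)
s=load('scene0')['img'][:,:,::-1]
cv2.imwrite('pics/cs.png',cv2.resize(s[100:210,200:330],None,fx=5,fy=5,interpolation=2))
cv2.imwrite('pics/cs2.png',cv2.resize(s[250:370,180:310],None,fx=5,fy=5,interpolation=2))
```

```text
(184, 224) [0.48875824 0.26493131 0.018     ]
(240, 241) [0.4218798  0.10313779 0.018     ]
(422, 180) [ 0.55135007 -0.46476991  0.018     ]
[ 0.49212188 -0.13692045  0.05      ]
[ 0.56403936 -0.18542473  0.03      ] [ 0.63250231 -0.21389936  0.174     ]
```

View pics/ca.png

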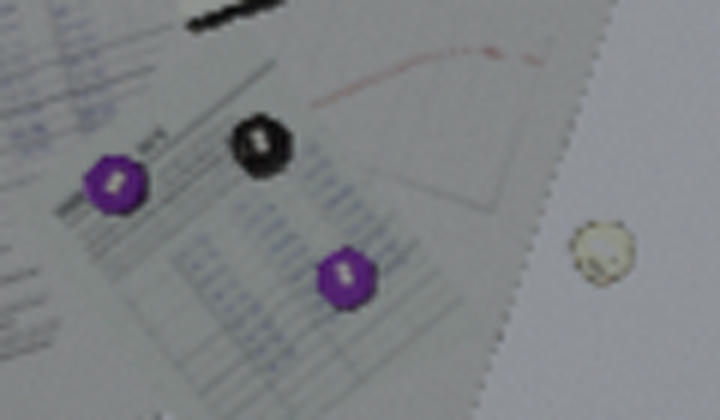

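View pics/cb.png

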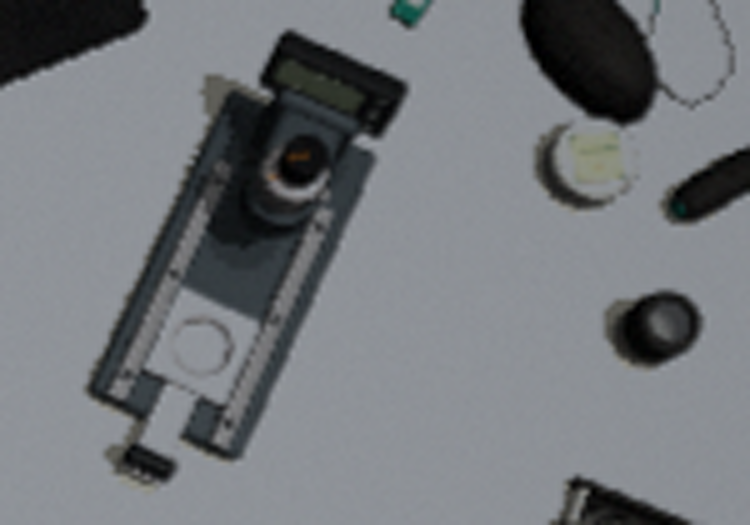

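View pics/cs.png

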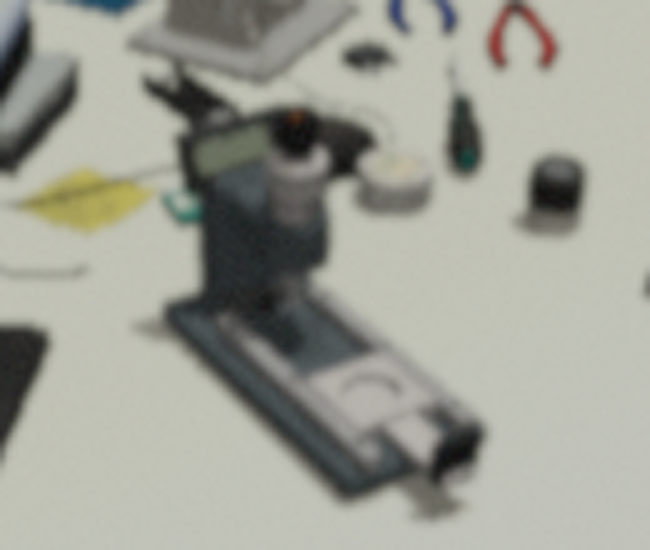

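View pics/cs2.png

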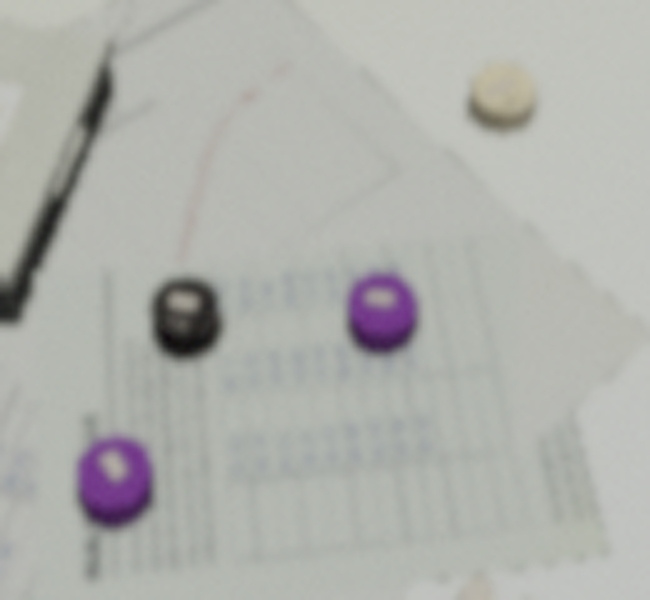

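```bash
cat >> h.py <<'E'
def plan(xyz,yaw=None):
    """yaw: world angle of tool y axis (mod pi)"""
    s=bot.get_state(); M=R.from_rotvec(s['tool_rot']).as_matrix(); p=np.array(s['tool_pos'])
    d=M.T@(np.array(xyz)-p)
    y=np.arctan2(M[1,1],M[0,1]); turn=0
    if yaw is not None:
        turn=-(yaw-y); turn=(turn+np.pi/2)%np.pi-np.pi/2
    print('t',round(s['time'],2),'p',p.round(4),'tilt z',M[:,2].round(4),'yaw y',round(y,3),'q7',s['qpos'][6].round(3))
    print('tool shift',d.round(4),'|d|',np.linalg.norm(d).round(3),'turn',round(turn,3),'rows>=',max(np.linalg.norm(d)/.0625,abs(turn)/.1867).round(1))
E
python3 - <<'E'
from h import *
c=load('top0')
def ca(x,y): return (x/6+140-.4,y/6+200-.4)
def cb(x,y): return (x/5+290-.4,y/5+115-.4)
print('mount',px2w(c,*ca(261,146),.012),'A',px2w(c,*ca(115,185),.012),'B',px2w(c,*ca(346,278),.012),'cream',px2w(c,*ca(603,252),.01))
S=px2w(c,*cb(203,346),.032);K=px2w(c,*cb(303,158),.174);T=px2w(c,*cb(148,461),.05)
print('seat',S,'knob',K,'plate',T, np.linalg.norm((S-K)[:2]),np.linalg.norm((S-T)[:2]))
for a,b in((S,K),(T,S),(T,K)): print(np.degrees(np.arctan2(*(b-a)[[1,0]])))
w=load('wrist0'); s=bot.get_state(); M=R.from_rotvec(s['tool_rot']).as_matrix()
print('cam in tool',M.T@(np.array(w['origin'])-s['tool_pos']),'\n',(M.T@att(w)).round(3))
m=px2w(c,*ca(261,146),.012)
a=px2w(c,100,100,0);b=px2w(c,100-.36*20,100+.93*20,0); yaw=np.arctan2(*(b-a)[[1,0]]);print('yaw',yaw)
plan([m[0],m[1],.15],yaw)
# scene cross check
sc=load('scene0')
for p in (m,S,K,T): print(w2px(sc,p))
E
```

```text
mount [0.49006928 0.26857593 0.012     ] A [0.47777237 0.34229984 0.012     ] B [0.42040446 0.23090437 0.012     ] cream [0.42077764 0.10326991 0.01      ]
seat [ 0.56448412 -0.18272151  0.032     ] knob [ 0.63388004 -0.2228486   0.174     ] plate [ 0.495595   -0.13795878  0.05      ] 0.08016219428274861 0.08215480677849765
-30.03796380776116
-33.014982455138586
-31.54475026584151
cam in tool [ 0.06954349 -0.00051827 -0.14352413] 
 [[ 0.    -0.962 -0.273]
 [ 1.     0.    -0.   ]
 [ 0.    -0.273  0.962]]
yaw 2.761320742003779
t 0.15 p [ 0.1653 -0.6025  0.2308] tilt z [-3.e-04  9.e-04 -1.e+00] yaw y -1.303 q7 -0.053
tool shift [ 0.5437 -0.754   0.0815] |d| 0.933 turn -0.923 rows>= 14.9
[217.37975294 311.29936941]
[274.43616636 177.00798664]
[259.83228032 121.91086162]
[291.19934886 187.02706485]
```

Run:
```python
from h import *
plan([.42,-.3,.25])
M=R.from_rotvec(bot.get_state()['tool_rot']).as_matrix()
print(M.T@np.array([.07,.56,-.09]))
```

```text
t 0.15 p [ 0.1653 -0.6025  0.2308] tilt z [-3.e-04  9.e-04 -1.e+00] yaw y -1.303 q7 -0.053
tool shift [ 0.3257 -0.2243 -0.019 ] |d| 0.396 turn 0 rows>= 6.3
[ 0.2156956  -0.52143277  0.09046148]
```

servo_tool(steps=[[[0.041,-0.028,-0.002],0,0.4],[[0.041,-0.028,-0.002],0,0.4],[[0.041,-0.028,-0.002],0,0.4],[[0.041,-0.028,-0.002],0,0.4],[[0.041,-0.028,-0.002],0,0.4],[[0.041,-0.028,-0.002],0,0.4],[[0.041,-0.028,-0.002],0,0.4],[[0.041,-0.028,-0.002],0,0.4],[[0.02,-0.05,0.0],0,0.4],[[0.02,-0.05,0.0],0,0.4]])

```text
time: 1.4
tool_pos: [0.4412, -0.1823, 0.2456]
tool_rot: [-3.112, -0.41, 0.003]
contact_force: [0.3, -0.2, -0.1]
width: 0.7
```

Run:
```python
from h import *
plan([.49,.268,.16],2.76)
print(bot.get_state()['contact_force'])
```

```text
t 1.4 p [ 0.4412 -0.1823  0.2456] tilt z [-0.0023  0.0023 -1.    ] yaw y -1.309 q7 -1.029
tool shift [ 0.1639 -0.422   0.0865] |d| 0.461 turn -0.927 rows>= 7.4
[ 0.34019026 -0.18413148 -0.0882348 ]
```

servo_tool(steps=[[[0.02,-0.052,0.0],0,0.4],[[0.02,-0.052,0.0],0,0.4],[[0.02,-0.052,0.0],0,0.4],[[0.02,-0.052,0.01],0,0.4],[[0.02,-0.052,0.015],0,0.4],[[0.02,-0.052,0.02],0,0.4],[[0.02,-0.052,0.02],0,0.4],[[0.02,-0.052,0.02],0,0.4],[[0,0,0],-0.1,0.4]])

```text
time: 2.52
tool_pos: [0.4869, 0.2793, 0.1589]
tool_rot: [-3.087, -0.571, -0.0]
contact_force: [-0.1, -1.6, 0.1]
width: 0.703
```

Run:
```python
from h import *
plan([.49,.268,.16],2.76)
print(bot.get_state()['qpos'])
c=snap('wrist','w1')
```

```text
t 2.52 p [0.4869 0.2793 0.1589] tilt z [-2.0e-04  2.6e-03 -1.0e+00] yaw y -1.205 q7 -2.034
tool shift [-0.0012  0.0116 -0.0011] |d| 0.012 turn -0.823 rows>= 4.4
[-0.10116185  0.44903749 -0.59795054  1.82764157  0.30120854  0.95541249
 -2.0335747 ]
```

View pics/w1.png

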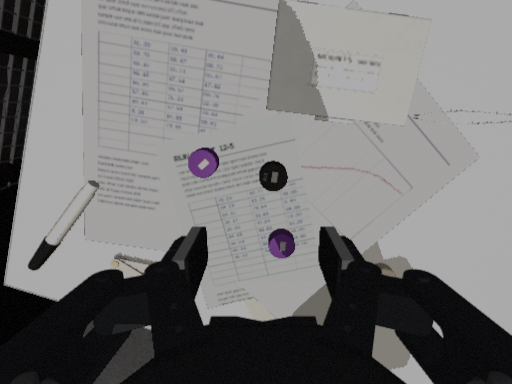

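```bash
cat >> h.py <<'E'
def blob(c,box,fn,hull=True):
    x0,y0,x1,y1=box; i=c['img'][y0:y1,x0:x1]
    m=fn(i.astype(int)).astype(np.uint8)
    n,l,st,ce=cv2.connectedComponentsWithStats(m)
    k=1+np.argmax(st[1:,4]); cn,_=cv2.findContours((l==k).astype(np.uint8),0,cv2.CHAIN_APPROX_NONE)
    h=cv2.convexHull(max(cn,key=len)); M=cv2.moments(h)
    return np.array([M['m10']/M['m00']+x0,M['m01']/M['m00']+y0]),st[k]
E
python3 - <<'E'
from h import *
c=load('w1')
uv,st=blob(c,(250,150,300,205),lambda i:i.max(2)<75)
print(uv,st,px2w(c,*uv,.009), px2w(c,*uv,.018))
E
```

```text
[272.74559387 175.78748404] [  9  11  29  30 620] [0.49020617 0.26995027 0.009     ] [0.49209423 0.27100111 0.018     ]
```

servo_tool(steps=[[[0,0,0],-0.15,0.2],[[0,0,0],-0.15,0.2],[[0,0,0],-0.1,0.2],[[0,0,0],0,0.2]])

```text
time: 3.08
tool_pos: [0.488, 0.2749, 0.1591]
tool_rot: [-2.909, -1.186, -0.0]
contact_force: [0.4, -0.2, 0.2]
width: 0.6
```

Run:
```python
from h import *
plan([.49,.268,.06])
c=snap('wrist','w2')
q=px2w(load('w1'),273,176,.009); u=w2px(c,q).round().astype(int); print(u)
uv,st=blob(c,(u[0]-28,u[1]-28,u[0]+28,u[1]+28),lambda i:i.max(2)<75)
m=px2w(c,*uv,.009);print(uv,st,m,bot.get_state()['width'],bot.get_state()['qpos'])
```

```text
t 3.08 p [0.488  0.2749 0.1591] tilt z [-0.e+00  3.e-04 -1.e+00] yaw y -0.797 q7 -1.661
tool shift [-0.0035  0.0063  0.0991] |d| 0.099 turn 0 rows>= 1.6
[268 178]
[267.92058597 177.41891545] [ 14  13  29  30 616] [0.49022815 0.26977187 0.009     ] 0.6000765955943883 [-0.02925177  0.46841022 -0.68512736  1.82760872  0.35328738  0.97050074
 -1.66268276]
```

Run:
```python
from h import *
plan([.4902,.2698,.007])
```

```text
t 3.12 p [0.488  0.2749 0.1591] tilt z [-0.e+00  2.e-04 -1.e+00] yaw y -0.798 q7 -1.663
tool shift [-0.002   0.0052  0.1521] |d| 0.152 turn 0 rows>= 2.4
```

servo_tool(steps=[[[-0.002,0.005,0.03],0,0.2],[[0,0,0.04],0,0.2],[[0,0,0.03],0,0.2],[[0,0,0.02],0,0.2],[[0,0,0],0,0.2]])

```text
time: 3.75
tool_pos: [0.4919, 0.2685, 0.0371]
tool_rot: [2.918, 1.159, 0.005]
contact_force: [0.8, 0.0, 0.8]
width: 0.603
```

Run:
```python
from h import *
plan([.4902,.2698,.007])
c=snap('wrist','w3')
```

```text
t 3.75 p [0.4919 0.2685 0.0371] tilt z [ 3.3e-03 -3.0e-04 -1.0e+00] yaw y -0.815 q7 -1.78
tool shift [-0.0004 -0.0022  0.0301] |d| 0.03 turn 0 rows>= 0.5
```

View pics/w3.png

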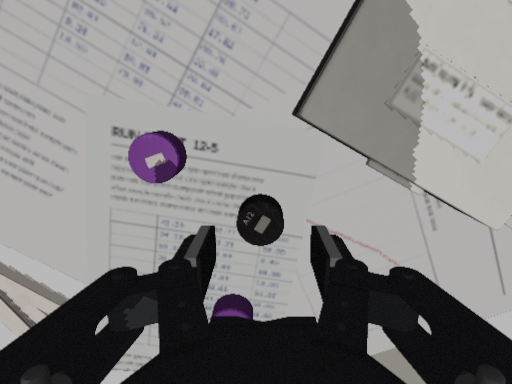

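servo_tool(steps=[[[0,-0.002,0.01],0,0.2],[[0,0,0.01],0,0.2],[[0,0,0.01],0,0.2],[[0,0,0],0,0.2]])

```text
time: 4.3
tool_pos: [0.4923, 0.2709, 0.0081]
tool_rot: [2.919, 1.157, 0.012]
contact_force: [1.2, -0.9, 0.6]
width: 0.601
```

Run:
```python
from h import *
plan([.4902,.2698,.007])
```

```text
t 4.3 p [0.4923 0.2709 0.0081] tilt z [ 0.0074  0.0015 -1.    ] yaw y -0.816 q7 -1.814
tool shift [-0.0023 -0.0006  0.001 ] |d| 0.003 turn 0 rows>= 0.0
```

servo_tool(steps=[[[-0.002,0,0.001],0,0.2],[[0,0,0],0,-0.6],[[0,0,0],0,-0.6],[[0,0,0],0,-0.6],[[0,0,0],0,-0.6],[[0,0,0],0,-0.6]], grip_force=30)

```text
time: 5.05
tool_pos: [0.4911, 0.2696, 0.0077]
tool_rot: [2.919, 1.157, 0.013]
contact_force: [0.0, -0.4, -0.3]
width: 0.338
```

Run:
```python
from h import *
plan([.4902,.2698,.007]); print(bot.get_state()['width'])
c=snap('wrist','w4'); snap('scene','s4')
s=load('s4')['img'][:,:,::-1]
cv2.imwrite('pics/s4c.png',cv2.resize(s[200:360,150:310],None,fx=3.7,fy=3.7,interpolation=2))
```

```text
t 5.05 p [0.4911 0.2696 0.0077] tilt z [ 0.0083  0.002  -1.    ] yaw y -0.816 q7 -1.815
tool shift [-0.0006 -0.0007  0.0007] |d| 0.001 turn 0 rows>= 0.0
0.33808096039240265
```

View pics/w4.png

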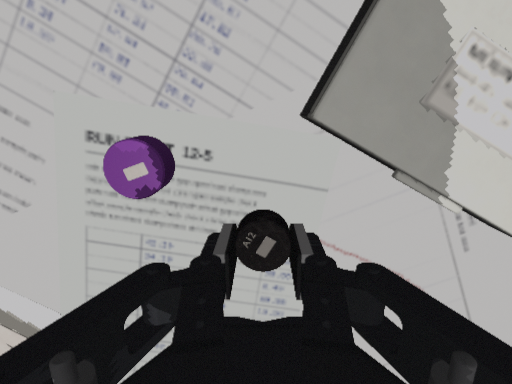

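View pics/s4c.png

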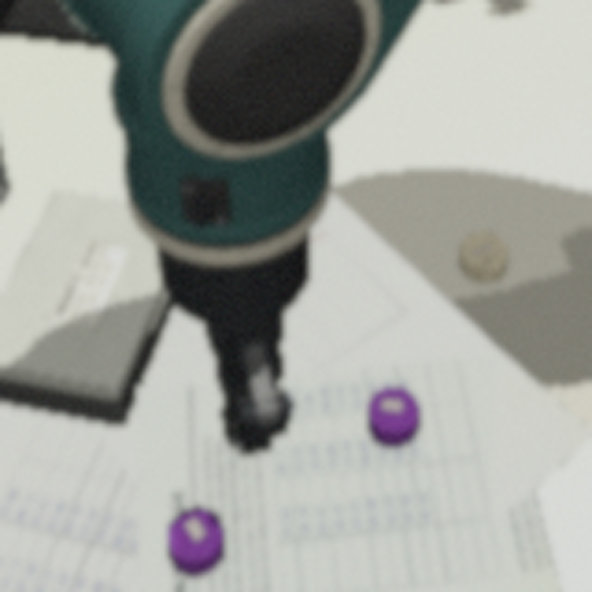

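Run:
```python
from h import *
plan([.50,.25,.16]);plan([.5645,-.1827,.16],-.55)
c=load('w4'); s=bot.get_state(); M=R.from_rotvec(s['tool_rot']).as_matrix()
uv,st=blob(c,(237,205,291,275),lambda i:i.max(2)<60);print(uv,st)
for u in [(265,247),(264,241)]:
    print(M.T@(px2w(c,*u,.018)-s['tool_pos']))
cv2.imwrite('pics/w4c.png',cv2.resize(c['img'][190:300,200:330,::-1],None,fx=5,fy=5,interpolation=2))
```

```text
t 5.15 p [0.4911 0.2697 0.0077] tilt z [ 0.0083  0.0019 -1.    ] yaw y -0.816 q7 -1.815
tool shift [-0.0059  0.0211 -0.1523] |d| 0.154 turn 0 rows>= 2.5
t 5.15 p [0.4911 0.2697 0.0077] tilt z [ 0.0083  0.0019 -1.    ] yaw y -0.816 q7 -1.815
tool shift [-0.2553  0.3804 -0.1526] |d| 0.483 turn -0.266 rows>= 7.7
[263.53891015 240.54383087] [   0    5   54   61 2476]
[-0.0002897   0.00090329 -0.01030707]
[ 0.00314677  0.00037499 -0.01028406]
```

View pics/w4c.png

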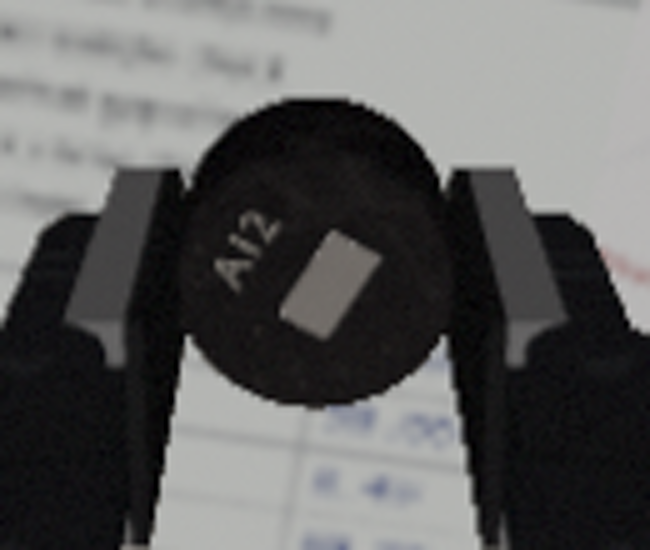

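servo_tool(steps=[[[0,0,-0.05],0,-0.6],[[0,0,-0.055],0,-0.6],[[-0.026,0.038,-0.025],0,-0.6],[[-0.026,0.038,-0.02],0,-0.6],[[-0.026,0.038,0],0,-0.6],[[-0.026,0.038,0],0,-0.6],[[-0.026,0.038,0],0,-0.6],[[-0.026,0.038,0],0,-0.6],[[-0.026,0.038,0],0,-0.6],[[-0.02,0.03,0],0,-0.6]])

```text
time: 6.4
tool_pos: [0.5472, -0.0929, 0.163]
tool_rot: [2.915, 1.165, 0.015]
contact_force: [0.4, 0.0, -0.5]
width: 0.335
```

Run:
```python
from h import *
plan([.5645,-.1827,.16],-.55); print(bot.get_state()['width'])
snap('wrist','w5')
```

```text
t 6.4 p [ 0.5472 -0.0929  0.163 ] tilt z [ 0.0099  0.0013 -0.9999] yaw y -0.81 q7 -0.948
tool shift [-0.0494  0.077   0.0031] |d| 0.091 turn -0.26 rows>= 1.5
0.33526860928965474
```

View pics/w5.png

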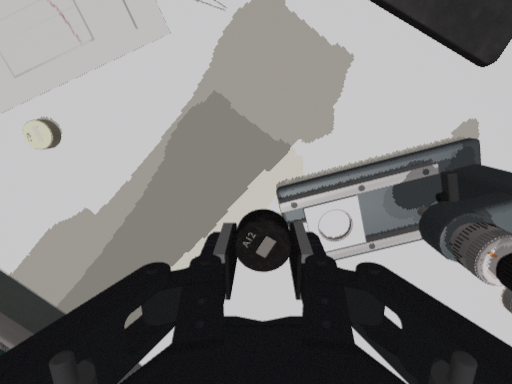

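Run:
```python
from h import *
c=load('w5')
cv2.imwrite('pics/w5c.png',cv2.resize(c['img'][130:290,260:420,::-1],None,fx=4,fy=4,interpolation=2))
for u in [(333,222),(334,225)]: print(px2w(c,*u,.032))
```

```text
[ 0.56613914 -0.17734566  0.032     ]
[ 0.56456414 -0.18061145  0.032     ]
```

View pics/w5c.png

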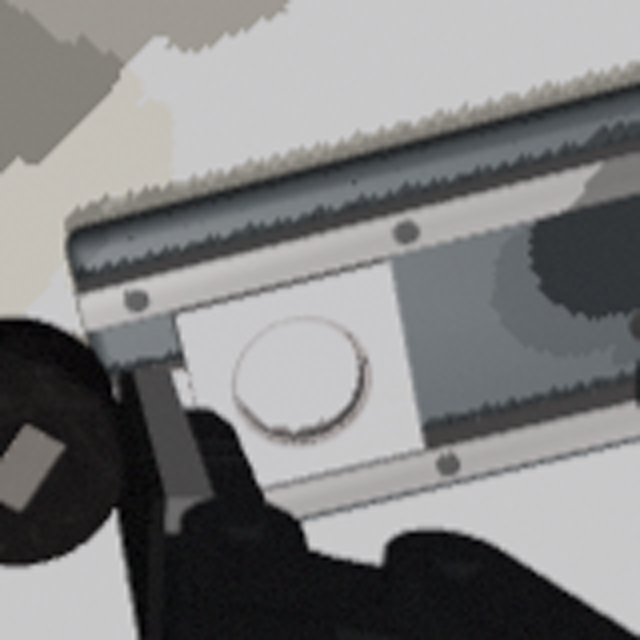

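Run:
```python
from h import *
c=load('w5')
print(px2w(c,335.1,224.9,.032)); plan([.542,-.219,.11],-.55)
```

```text
[ 0.56543876 -0.1813698   0.032     ]
t 6.45 p [ 0.5476 -0.098   0.1628] tilt z [ 9.8e-03 -4.0e-04 -1.0e+00] yaw y -0.815 q7 -0.944
tool shift [-0.0874  0.0839  0.0527] |d| 0.132 turn -0.265 rows>= 2.1
```

servo_tool(steps=[[[-0.03,0.028,0.015],0,-0.6],[[-0.03,0.028,0.02],0,-0.6],[[-0.027,0.028,0.018],0,-0.6],[[0,0,0],-0.13,-0.6],[[0,0,0],-0.13,-0.6],[[0,0,0],0,-0.6]])

```text
time: 7.2
tool_pos: [0.5419, -0.2233, 0.1077]
tool_rot: [2.738, 1.531, 0.014]
contact_force: [0.5, 0.3, 0.5]
width: 0.337
```

Run:
```python
from h import *
plan([.542,-.219,.11],-.55); print(bot.get_state()['width'])
c=snap('wrist','w6')
cv2.imwrite('pics/w6c.png',cv2.resize(c['img'][110:300,160:360,::-1],None,fx=4,fy=4,interpolation=2)[:600])
```

```text
t 7.2 p [ 0.5419 -0.2233  0.1077] tilt z [ 0.0099 -0.     -1.    ] yaw y -0.551 q7 -0.531
tool shift [ 0.0037 -0.0022 -0.0023] |d| 0.005 turn -0.001 rows>= 0.1
0.3365769494338934
```

View pics/w6.png

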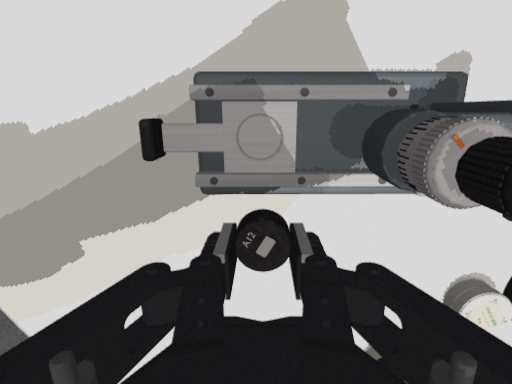

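View pics/w6c.png

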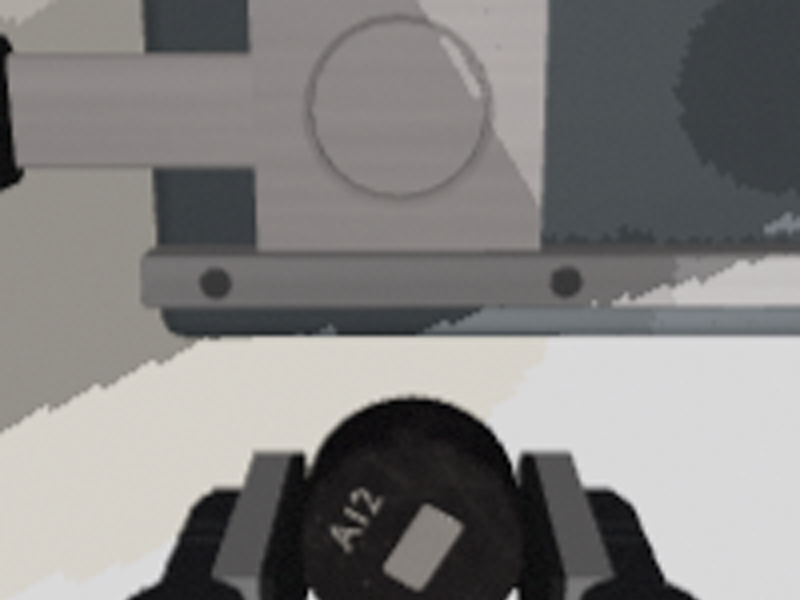

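Run:
```python
from h import *
c=load('w6'); s=bot.get_state(); M=R.from_rotvec(s['tool_rot']).as_matrix()
def T(p): return M.T@(p-s['tool_pos'])
S=px2w(c,259.2,136.5,.032); print('seat',S,T(S))
# mount: predicted outline for centre (x,0)
for x in (0,.0015,.003):
    z=-.0103
    q=[w2px(c,M@np.array([x+.015*np.cos(a),.015*np.sin(a),z])+s['tool_pos']) for a in np.linspace(0,2*np.pi,60)]
    q2=[w2px(c,M@np.array([x+.015*np.cos(a),.015*np.sin(a),z+.018])+s['tool_pos']) for a in np.linspace(0,2*np.pi,60)]
    print(x,np.min(q,0),np.max(q,0),'bottom rim',np.min(q2,0))
P=px2w(c,153,137,.05);K=np.array(0)
print('plate',P,np.linalg.norm((P-S)[:2]))
cv2.imwrite('pics/w6d.png',cv2.resize(c['img'][200:280,215:310,::-1],None,fx=7,fy=7,interpolation=2))
```

```text
seat [ 0.56562315 -0.18037137  0.032     ] [ 0.04838924 -0.00301569  0.07601948]
0 [234.38109541 219.66193147] [291.75867866 271.65477194] bottom rim [237.37281718 207.59016614]
0.0015 [234.30765804 216.90375567] [291.84561882 269.18762677] bottom rim [237.31459355 205.09962093]
0.003 [234.23380965 214.1296861 ] [291.93304703 266.70703896] bottom rim [237.25607851 202.59628161]
plate [ 0.50257037 -0.14006111  0.05      ] 0.07483695195269635
```

View pics/w6d.png

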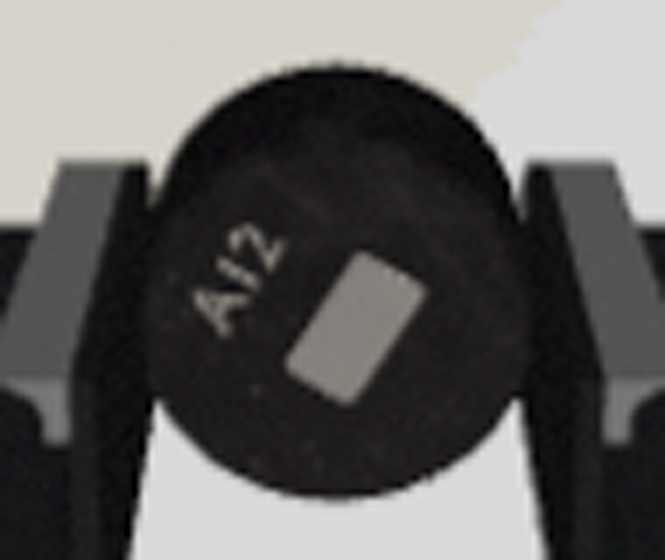

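Run:
```python
from h import *
plan([.5655,-.1808,.048],-.55)
```

```text
t 7.25 p [ 0.542  -0.2231  0.1078] tilt z [ 1.010e-02 -1.000e-04 -9.999e-01] yaw y -0.553 q7 -0.533
tool shift [ 0.048  -0.0028  0.06  ] |d| 0.077 turn -0.003 rows>= 1.2
```

servo_tool(steps=[[[0.016,-0.001,0.0],0,-0.6],[[0.016,-0.001,0.0],0,-0.6],[[0.016,-0.001,0.02],0,-0.6],[[0,0,0.02],0,-0.6],[[0,0,0.018],0,-0.6],[[0,0,0],0,-0.6]])

```text
time: 8.0
tool_pos: [0.568, -0.1752, 0.0481]
tool_rot: [2.741, 1.524, 0.015]
contact_force: [0.3, -0.3, -0.4]
width: 0.335
```

Run:
```python
from h import *
plan([.5655,-.1808,.044],-.55); print(bot.get_state()['width'])
c=snap('wrist','w7')
cv2.imwrite('pics/w7c.png',cv2.resize(c['img'][160:300,160:360,::-1],None,fx=4,fy=4,interpolation=2)[:600])
```

```text
t 8.0 p [ 0.568  -0.1752  0.0481] tilt z [ 1.120e-02 -2.000e-04 -9.999e-01] yaw y -0.556 q7 -0.677
tool shift [-0.0061  0.0008  0.004 ] |d| 0.007 turn -0.006 rows>= 0.1
0.3353487115516262
```

View pics/w7c.png

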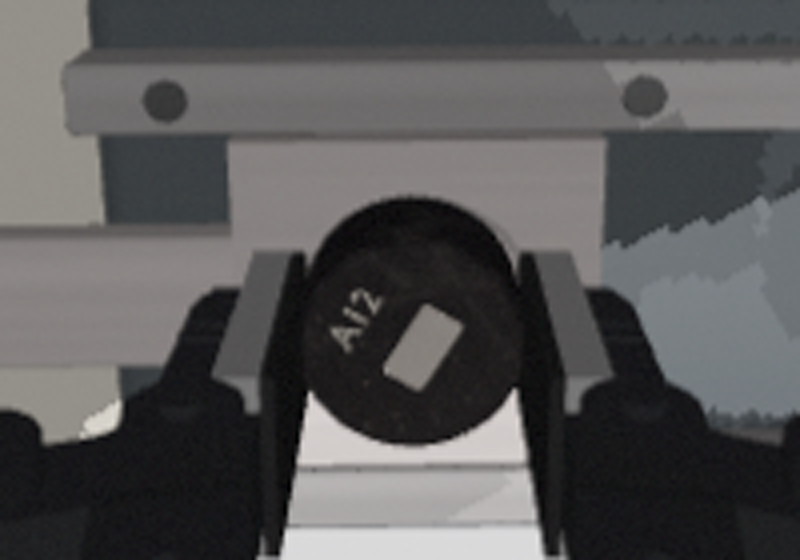

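servo_tool(steps=[[[-0.006,0.001,0],0,-0.6],[[0,0,0],0,-0.6]])

```text
time: 8.3
tool_pos: [0.5662, -0.1825, 0.0499]
tool_rot: [2.74, 1.521, 0.017]
contact_force: [0.5, -0.4, -0.2]
width: 0.338
```

Run:
```python
from h import *
plan([.5655,-.1808,.044],-.55); print(bot.get_state()['width'])
c=snap('wrist','w8')
cv2.imwrite('pics/w8c.png',cv2.resize(c['img'][160:300,160:360,::-1],None,fx=4,fy=4,interpolation=2)[:600])
s=bot.get_state(); M=R.from_rotvec(s['tool_rot']).as_matrix()
for S in([.5655,-.1808,.032],):
  q=np.array([w2px(c,np.array(S)+.017*np.array([np.cos(a),np.sin(a),0])) for a in np.linspace(0,6.3,100)])
  print('rim pred crop',((q+.4-[160,160])*4).min(0),((q+.4-[160,160])*4).max(0))
# rails edges predicted at +-39 gauge y
```

```text
t 8.3 p [ 0.5662 -0.1825  0.0499] tilt z [ 0.0133 -0.0014 -0.9999] yaw y -0.558 q7 -0.665
tool shift [ 0.001  -0.0016  0.0058] |d| 0.006 turn -0.008 rows>= 0.1
0.33810675181930233
rim pred crop [292.28180766 151.31961341] [512.32839406 355.94508364]
```

View pics/w8c.png

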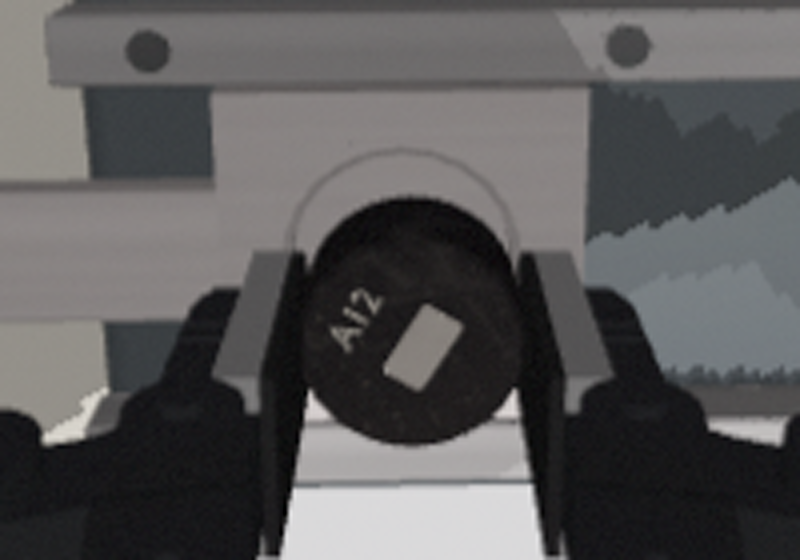

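servo_tool(steps=[[[0.0015,-0.0012,0.003],0,-0.6],[[0,0,0],0,-0.6],[[0,0,0],0,-0.6]])

```text
time: 8.72
tool_pos: [0.5665, -0.1802, 0.0473]
tool_rot: [2.74, 1.52, 0.019]
contact_force: [-0.5, 0.1, -0.3]
width: 0.334
```

Run:
```python
from h import *
plan([.5667,-.1805,.044],-.55); print(bot.get_state()['width'])
c=snap('wrist','w9')
cv2.imwrite('pics/w9c.png',cv2.resize(c['img'][160:300,160:360,::-1],None,fx=4,fy=4,interpolation=2)[:600])
for S in([.5655,-.1808,.032],[.5667,-.1805,.032]):
  q=np.array([w2px(c,np.array(S)+.017*np.array([np.cos(a),np.sin(a),0])) for a in np.linspace(0,6.3,100)])
  print('rim pred crop',((q+.4-[160,160])*4).min(0),((q+.4-[160,160])*4).max(0))
```

```text
t 8.72 p [ 0.5665 -0.1802  0.0473] tilt z [ 0.0144 -0.0015 -0.9999] yaw y -0.557 q7 -0.671
tool shift [-0.0002  0.0003  0.0033] |d| 0.003 turn -0.007 rows>= 0.1
0.33433692391599384
rim pred crop [297.77029424 169.94018642] [520.20027235 375.831369  ]
rim pred crop [303.26304449 164.23274858] [525.96724693 370.68190549]
```

View pics/w9c.png

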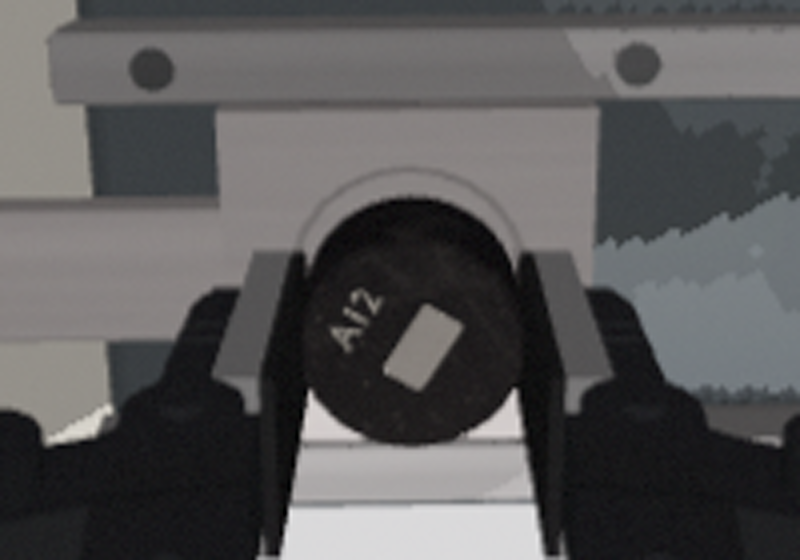

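servo_tool(steps=[[[-0.0008,0,0.004],0,-0.6],[[0,0,0.003],0,-0.6],[[0,0,0.003],0,-0.6],[[0,0,0.001],0,-0.6],[[0,0,0],0,-0.6]])

```text
time: 9.4
tool_pos: [0.5661, -0.1808, 0.0353]
tool_rot: [2.74, 1.521, 0.018]
contact_force: [-0.4, 1.0, 0.2]
width: 0.336
```

Run:
```python
from h import *
plan([.5661,-.1807,.0342],-.55); s=bot.get_state();print(s['width'],s['contact_force'])
c=snap('wrist','w10')
cv2.imwrite('pics/w10c.png',cv2.resize(c['img'][160:300,160:360,::-1],None,fx=4,fy=4,interpolation=2)[:600])
```

```text
t 9.4 p [ 0.5661 -0.1808  0.0353] tilt z [ 0.0141 -0.0013 -0.9999] yaw y -0.557 q7 -0.68
tool shift [ 0.0001 -0.      0.0011] |d| 0.001 turn -0.007 rows>= 0.0
0.3364941188472866 [-0.41788962  0.9814041   0.19984089]
```

View pics/w10c.png

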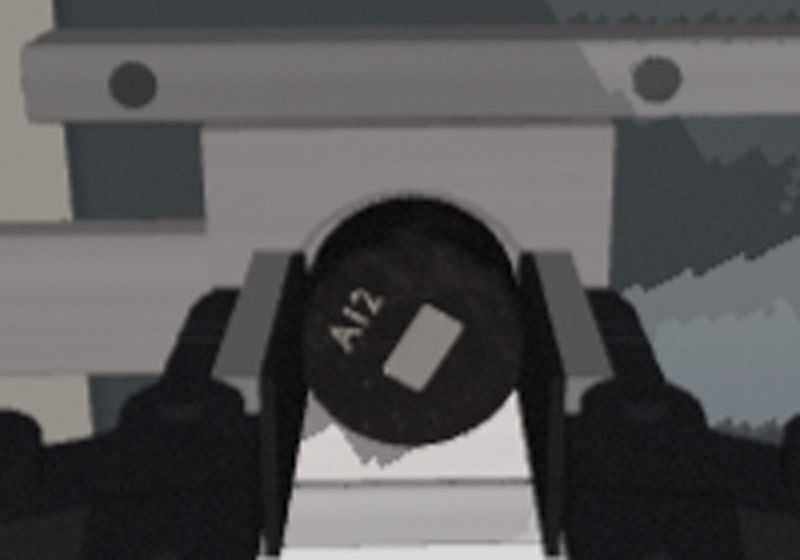

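servo_tool(steps=[[[0,0,0.001],0,-0.6],[[0,0,0],0,-0.6],[[0,0,0],0,-0.1],[[0,0,0],0,0.1],[[0,0,0],0,0.1],[[0,0,-0.01],0,0.1],[[0,0,-0.03],0,0.1],[[0,0,-0.03],0,0.1]])

```text
time: 10.45
tool_pos: [0.564, -0.1799, 0.1057]
tool_rot: [2.742, 1.523, 0.015]
contact_force: [0.0, -0.4, 0.2]
width: 0.55
```

Run:
```python
from h import *
s=bot.get_state();print(s['width'],s['contact_force'])
c=snap('wrist','w11')
plan([.5661,-.1807,.12],-.55);
```

```text
0.5496477683511979 [ 0.01268784 -0.36989591  0.17815139]
t 10.5 p [ 0.5657 -0.1802  0.1096] tilt z [ 0.015  -0.0014 -0.9999] yaw y -0.556 q7 -0.622
tool shift [-0.0001  0.0008 -0.0104] |d| 0.01 turn -0.006 rows>= 0.2
```

View pics/w11.png

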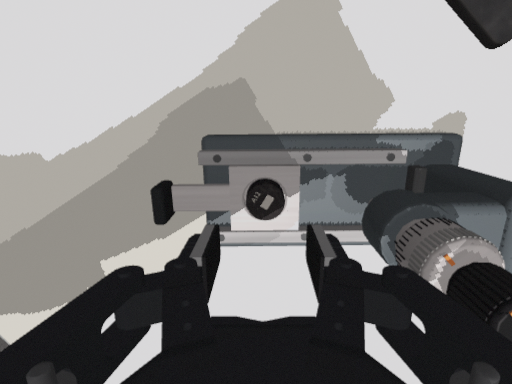

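servo_tool(steps=[[[0,-0.04,0],0,-1],[[0,-0.045,0],0,-1],[[0,-0.045,0],0,-1],[[0,0,0],-0.18,-1],[[0,0,0],-0.18,-1],[[0,0,0],-0.18,-1],[[0,0,0],-0.18,-1],[[0,0,0],-0.18,-1],[[0,0,0],-0.18,-1],[[0,0,0],-0.18,-1]])

```text
time: 11.75
tool_pos: [0.4563, -0.1112, 0.1154]
tool_rot: [1.252, 2.849, 0.002]
contact_force: [0.5, -0.3, -0.5]
width: -0.003
```

servo_tool(steps=[[[0,0,0],-0.18,-1],[[0,0,0],-0.1,-1],[[0,0,0],0,-1]])

```text
time: 12.12
tool_pos: [0.4573, -0.1119, 0.117]
tool_rot: [0.826, 2.997, -0.006]
contact_force: [0.6, -0.5, 0.2]
width: 0.001
```

Run:
```python
from h import *
s=bot.get_state();print(s['width'],s['contact_force'],s['qpos'])
c=snap('wrist','w12')
g=np.array([np.cos(-.55),np.sin(-.55)]); p=np.array([.566,-.1807])-.116*g
plan([*p,.033],1.021)
c2=load('w11'); 
for u in((163,202),(163,184)): print(px2w(c2,*u,.05))
```

```text
0.0007178977979683249 [ 0.55486188 -0.48481306  0.18810428] [ 1.02881741  0.48236681 -1.03143441  2.08664395  0.57590478  0.8457357
  0.69215598]
t 12.18 p [ 0.4573 -0.1119  0.117 ] tilt z [ 0.0307 -0.0124 -0.9995] yaw y 1.031 q7 0.691
tool shift [-0.0098 -0.0024  0.0844] |d| 0.085 turn 0.01 rows>= 1.4
[ 0.50270498 -0.13854175  0.05      ]
[ 0.51112306 -0.12747765  0.05      ]
```

View pics/w12.png

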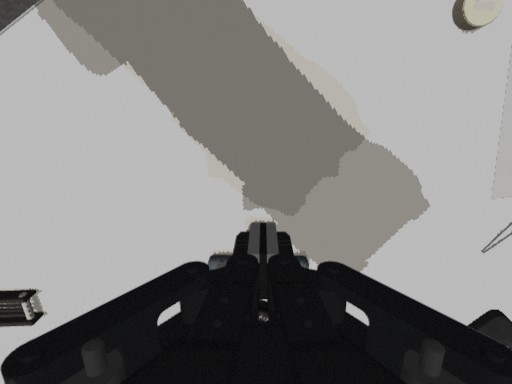

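servo_tool(steps=[[[0,-0.002,0.03],0,-1],[[0,0,0.03],0,-1],[[0,0,0.02],0,-1],[[0,0,0],0,-1]])

```text
time: 12.68
tool_pos: [0.4601, -0.1157, 0.0363]
tool_rot: [0.845, 2.988, -0.009]
contact_force: [0.1, 0.1, 0.3]
width: -0.003
```

```bash
cat >> h.py <<'E'
def g(seat=(.566,-.1807),yaw=-.55):
    s=bot.get_state(); d=np.array(s['tool_pos'][:2])-seat; a=np.array([np.cos(yaw),np.sin(yaw)]); b=np.array([-a[1],a[0]])
    F=np.array(s['contact_force']); print('t',round(s['time'],2),'gx',(d@a).round(4),'gy',(d@b).round(4),'z',s['tool_pos'][2].round(4),'Fgx',(F[:2]@a).round(2),'Fgy',(F[:2]@b).round(2),'Fz',F[2].round(2),'tz',s['torque'][2].round(3),'q',s['qpos'].round(2))
E
python3 - <<'E'
from h import *
g(); plan([.566-.13*.8525,-.1807+.13*.5227,.034],1.021)
snap('scene','s12');snap('top','t12')
s=load('s12')['img'][:,:,::-1]
cv2.imwrite('pics/s12c.png',cv2.resize(s[90:220,200:330],None,fx=4.5,fy=4.5,interpolation=2))
s=load('t12')['img'][:,:,::-1]
cv2.imwrite('pics/t12c.png',cv2.resize(s[115:235,280:400],None,fx=4.8,fy=4.8,interpolation=2))
E
```

```text
t 12.68 gx -0.1243 gy 0.0 z 0.0363 Fgx 0.07 Fgy 0.16 Fz 0.31 tz -0.034 q [ 0.89  0.61 -0.87  2.12  0.76  0.71  0.54]
t 12.68 p [ 0.4601 -0.1157  0.0363] tilt z [ 0.0333 -0.0152 -0.9993] yaw y 1.02 q7 0.538
tool shift [ 0.0058 -0.0001  0.0021] |d| 0.006 turn -0.001 rows>= 0.1
```

View pics/s12c.png

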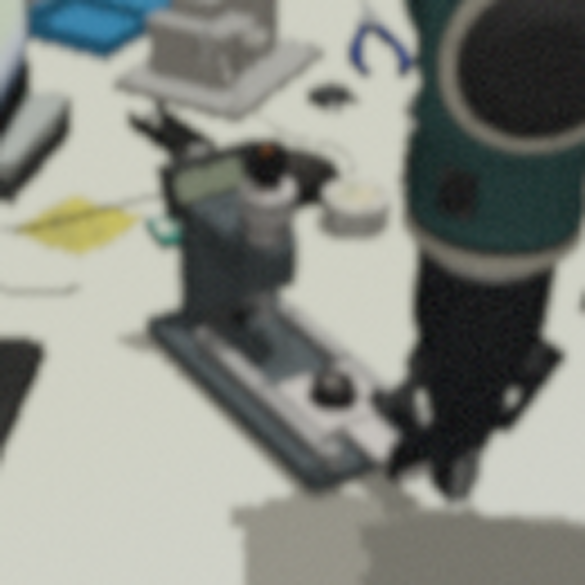

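View pics/t12c.png

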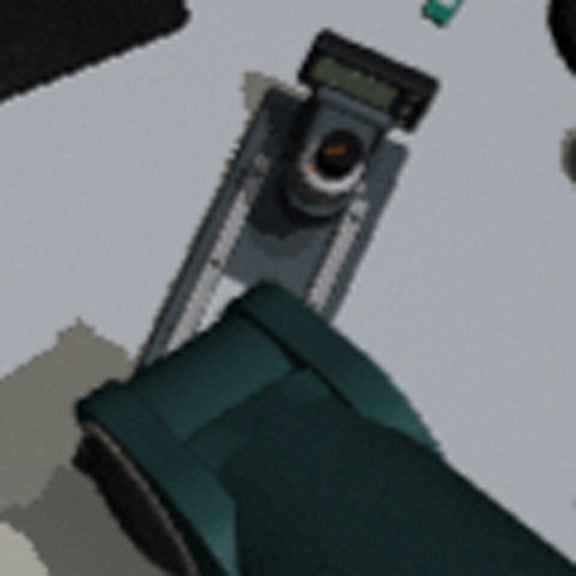

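servo_tool(steps=[[[-0.015,0,0.001],0,-1],[[-0.006,0,0],0,-1],[[-0.006,0,0],0,-1],[[-0.008,0,0],0,-1],[[-0.01,0,0],0,-1],[[-0.01,0,0],0,-1],[[-0.01,0,0],0,-1]])

```text
time: 13.65
tool_pos: [0.5202, -0.1528, 0.041]
tool_rot: [0.846, 2.985, -0.01]
contact_force: [-1.3, 0.3, -1.6]
width: 0.0
```

Run:
```python
from h import *
g()
```

```text
t 13.65 gx -0.0537 gy -0.0002 z 0.041 Fgx -1.25 Fgy -0.36 Fz -1.63 tz -0.001 q [ 0.89  0.69 -0.85  1.96  0.75  0.79  0.62]
```

servo_tool(steps=[[[-0.008,0,0.002],0,-1],[[-0.008,0,0.002],0,-1],[[-0.008,0,0.001],0,-1],[[-0.006,0,0.001],0,-1]])

```text
time: 14.15
tool_pos: [0.5483, -0.17, 0.0361]
tool_rot: [0.846, 2.984, -0.01]
contact_force: [-2.2, 1.2, 2.1]
width: 0.0
```

Run:
```python
from h import *
g(); snap('scene','s13');snap('wrist','w13')
s=load('s13')['img'][:,:,::-1]
cv2.imwrite('pics/s13c.png',cv2.resize(s[90:220,200:330],None,fx=4.5,fy=4.5,interpolation=2))
```

```text
t 14.15 gx -0.0207 gy -0.0001 z 0.0361 Fgx -2.52 Fgy -0.1 Fz 2.08 tz -0.039 q [ 0.87  0.74 -0.83  1.88  0.76  0.82  0.66]
```

View pics/s13c.png

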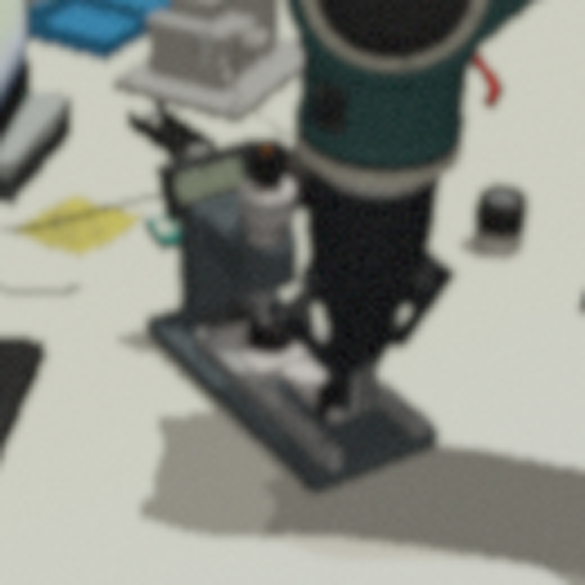

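View pics/w13.png

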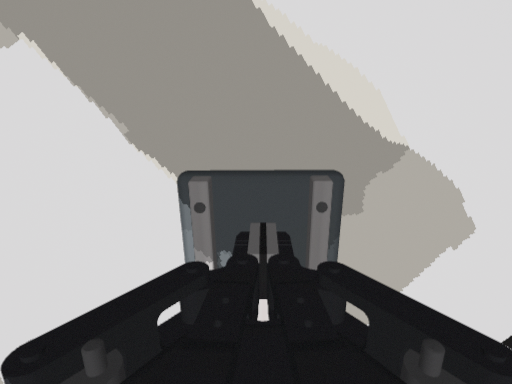

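servo_tool(steps=[[[-0.004,0,0],0,-1],[[-0.003,0,0],0,-1]])

```text
time: 14.5
tool_pos: [0.5541, -0.1736, 0.0362]
tool_rot: [0.846, 2.984, -0.01]
contact_force: [-1.6, 2.0, -2.4]
width: -0.004
```

Run:
```python
from h import *
g()
```

```text
t 14.5 gx -0.0138 gy -0.0002 z 0.0362 Fgx -2.46 Fgy 0.89 Fz -2.4 tz -0.004 q [ 0.87  0.75 -0.83  1.87  0.76  0.83  0.66]
```

servo_tool(steps=[[[-0.002,0,0],0,-1],[[-0.002,0,0],0,-1]])

```text
time: 14.75
tool_pos: [0.5568, -0.1752, 0.036]
tool_rot: [0.846, 2.987, -0.009]
contact_force: [-6.9, 5.3, 3.3]
width: -0.002
```

Run:
```python
from h import *
g()
```

```text
t 14.75 gx -0.0107 gy -0.0001 z 0.036 Fgx -8.64 Fgy 0.88 Fz 3.29 tz 0.045 q [ 0.87  0.75 -0.83  1.86  0.76  0.84  0.67]
```

servo_tool(steps=[[[-0.0015,0,0],0,-1],[[-0.0015,0,0],0,-1]])

```text
time: 15.0
tool_pos: [0.5578, -0.1758, 0.0359]
tool_rot: [0.846, 2.99, -0.01]
contact_force: [-9.4, 3.7, 6.8]
width: 0.002
```

Run:
```python
from h import *
g()
```

```text
t 15.0 gx -0.0096 gy -0.0001 z 0.0359 Fgx -9.95 Fgy -1.73 Fz 6.81 tz 0.017 q [ 0.87  0.75 -0.83  1.85  0.76  0.85  0.67]
```

servo_tool(steps=[[[0.003,0,0],0,-1],[[0.003,0,0],0,-1],[[0.02,0,0],0,-1],[[0.02,0,-0.02],0,-0.5],[[0.02,0,-0.06],0,-0.3],[[0,0,-0.06],0,-0.3],[[0,0,-0.06],0,-0.3],[[0,0,-0.03],0,-0.3],[[0,0,0],0,-0.3]])

```text
time: 16.12
tool_pos: [0.4934, -0.1369, 0.2703]
tool_rot: [0.845, 2.987, -0.014]
contact_force: [-0.7, -0.3, -1.0]
width: 0.351
```

Run:
```python
from h import *
g(); plan([.635,-.2235,.22],1.021)
snap('scene','s14');snap('wrist','w14')
s=load('s14')['img'][:,:,::-1]
cv2.imwrite('pics/s14c.png',cv2.resize(s[90:220,200:330],None,fx=4.5,fy=4.5,interpolation=2))
```

```text
t 16.12 gx -0.0848 gy -0.0006 z 0.2703 Fgx -0.45 Fgy -0.66 Fz -1.01 tz 0.045 q [ 1.18  0.34 -1.17  1.84  0.37  1.15  0.91]
t 16.12 p [ 0.4934 -0.1369  0.2703] tilt z [ 0.0337 -0.0187 -0.9993] yaw y 1.02 q7 0.905
tool shift [-0.1639  0.0003  0.0567] |d| 0.173 turn -0.001 rows>= 2.8
```

View pics/s14c.png

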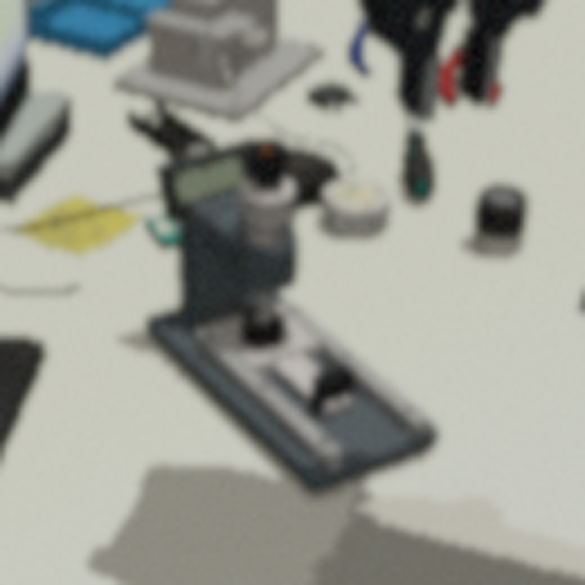

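View pics/w14.png

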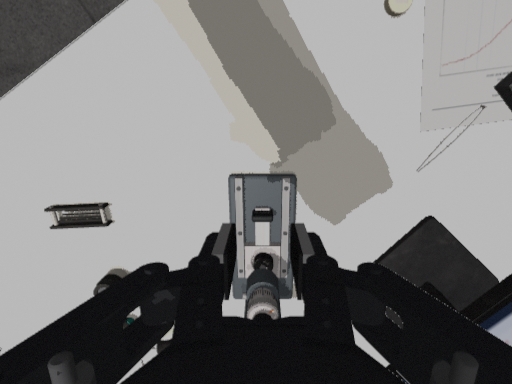

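servo_tool(steps=[[[-0.04,0,0.015],0,0],[[-0.04,0,0.02],0,0],[[-0.04,0,0.02],0,0],[[-0.03,0,0.005],0,0],[[-0.01,0,0],0,0],[[0,0,0],0,0]])

```text
time: 16.98
tool_pos: [0.6324, -0.2231, 0.2025]
tool_rot: [0.846, 3.0, -0.016]
contact_force: [-0.3, -0.0, 0.0]
width: 0.501
```

Run:
```python
from h import *
g(); plan([.635,-.2235,.20],1.021)
c=snap('wrist','w15');
cv2.imwrite('pics/w15c.png',cv2.resize(c['img'][170:340,180:350,::-1],None,fx=3.5,fy=3.5,interpolation=2))
```

```text
t 16.98 gx 0.0788 gy -0.0014 z 0.2025 Fgx -0.25 Fgy -0.2 Fz 0.01 tz 0.036 q [ 0.91  0.7  -0.96  1.52  0.61  1.22  0.88]
t 16.98 p [ 0.6324 -0.2231  0.2025] tilt z [ 0.0205 -0.0164 -0.9997] yaw y 1.021 q7 0.88
tool shift [-0.0024  0.001   0.0025] |d| 0.004 turn 0.0 rows>= 0.1
```

View pics/w15c.png

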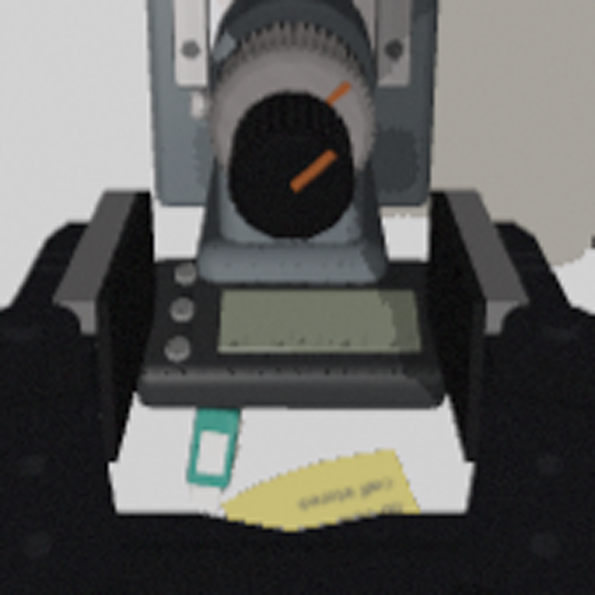

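Run:
```python
from h import *
c=load('w15')
for v in (217,220.5,223):
  K=px2w(c,263.0,v,.174); print(K); 
K=px2w(c,263,220.5,.174)
q=np.array([w2px(c,K+.012*np.array([np.cos(a),np.sin(a),0])) for a in np.linspace(0,6.3,100)]); 
print(((q+.4-[180,170])*3.5).min(0),((q+.4-[180,170])*3.5).max(0))
K[2]=.2; plan(K); c2=load('top0'); print(px2w(c2,350.5,146,.174))
```

```text
[ 0.6327294  -0.22247305  0.174     ]
[ 0.63485258 -0.22377149  0.174     ]
[ 0.63637964 -0.22470537  0.174     ]
[227.96133683 118.16905524] [355.84922644 235.86180508]
t 17.02 p [ 0.6321 -0.2229  0.2027] tilt z [ 0.0205 -0.0166 -0.9997] yaw y 1.021 q7 0.88
tool shift [-0.0027  0.0007  0.0027] |d| 0.004 turn 0 rows>= 0.1
[ 0.63435968 -0.22373844  0.174     ]
```

servo_tool(steps=[[[-0.002,0.001,0],-0.18,0],[[0,0,0],-0.18,0],[[0,0,0],-0.18,0],[[0,0,0],-0.1,0],[[0,0,0],0,0]])

```text
time: 17.65
tool_pos: [0.6312, -0.2208, 0.2044]
tool_rot: [-0.177, 3.117, -0.033]
contact_force: [0.1, 1.3, 0.4]
width: 0.5
```

Run:
```python
from h import *
g(); plan([.6348,-.2238,.151])
```

```text
t 17.65 gx 0.0765 gy -0.0001 z 0.2044 Fgx -0.64 Fgy 1.15 Fz 0.4 tz 0.025 q [ 0.97  0.76 -1.09  1.52  0.71  1.27  1.47]
t 17.65 p [ 0.6312 -0.2208  0.2044] tilt z [ 0.021  -0.0199 -0.9996] yaw y 1.684 q7 1.472
tool shift [-0.0023 -0.0023  0.0535] |d| 0.054 turn 0 rows>= 0.9
```

servo_tool(steps=[[[-0.002,-0.002,0.015],0,0],[[0,0,0.015],0,0],[[0,0,0],0,0]])

```text
time: 18.02
tool_pos: [0.6334, -0.2232, 0.1721]
tool_rot: [-0.169, 3.118, -0.034]
contact_force: [0.6, 0.4, -0.0]
width: 0.5
```

Run:
```python
from h import *
g(); plan([.6348,-.2238,.151])
c=snap('wrist','w16');
cv2.imwrite('pics/w16c.png',cv2.resize(c['img'][170:340,180:350,::-1],None,fx=3.5,fy=3.5,interpolation=2))
```

```text
t 18.02 gx 0.0796 gy -0.001 z 0.1721 Fgx 0.29 Fgy 0.6 Fz -0.03 tz 0.043 q [ 0.96  0.79 -1.06  1.54  0.74  1.23  1.45]
t 18.02 p [ 0.6334 -0.2232  0.1721] tilt z [ 0.0202 -0.0209 -0.9996] yaw y 1.679 q7 1.452
tool shift [-0.001  -0.0003  0.0212] |d| 0.021 turn 0 rows>= 0.3
```

View pics/w16c.png

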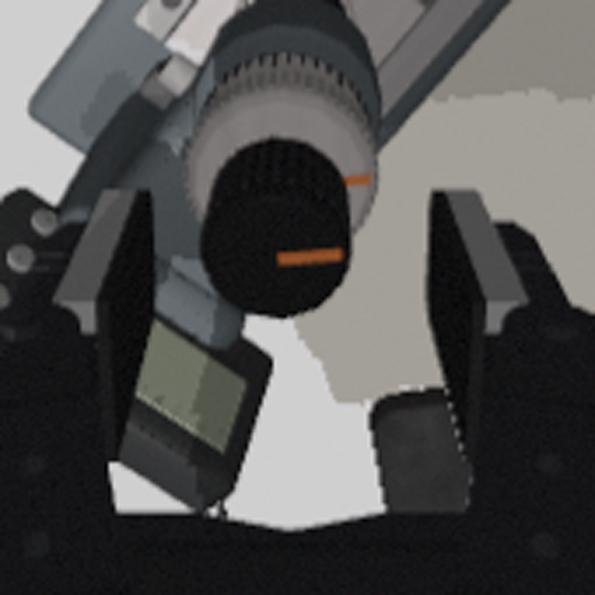

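Run:
```python
from h import *
c=load('w16'); s=bot.get_state(); M=R.from_rotvec(s['tool_rot']).as_matrix()
K=px2w(c,180+276/3.5-.4,170+250/3.5-.4,.174);print(K, M.T@(K-s['tool_pos']))
print('cam in tool',M.T@(np.array(c['origin'])-s['tool_pos']), (M.T@att(c)).round(3)[:,2])
q=np.array([w2px(c,K+.012*np.array([np.cos(a),np.sin(a),0])) for a in np.linspace(0,6.3,100)]); 
print(((q+.4-[180,170])*3.5).min(0),((q+.4-[180,170])*3.5).max(0))
g()
```

```text
[ 0.63520265 -0.22471929  0.174     ] [-0.00139877 -0.00179464 -0.0010781 ]
cam in tool [ 0.06931753  0.00046305 -0.1429545 ] [-0.272  0.     0.962]
[200.20681682 179.91185761] [352.03318724 317.03199528]
t 18.07 gx 0.0798 gy -0.0008 z 0.1729 Fgx -0.01 Fgy -0.08 Fz -0.49 tz 0.02 q [ 0.96  0.79 -1.06  1.54  0.74  1.23  1.45]
```

servo_tool(steps=[[[-0.0013,-0.0014,0.01],0,0],[[0,0,0.008],0,0],[[0,0,0.002],0,0],[[0,0,0],0,0]])

```text
time: 18.58
tool_pos: [0.6359, -0.2248, 0.1518]
tool_rot: [-0.169, 3.117, -0.034]
contact_force: [-0.0, 0.1, -0.0]
width: 0.502
```

Run:
```python
from h import *
g(); plan([.635,-.2243,.151])
c=snap('wrist','w17');
cv2.imwrite('pics/w17c.png',cv2.resize(c['img'][170:340,180:350,::-1],None,fx=3.5,fy=3.5,interpolation=2))
```

```text
t 18.57 gx 0.0826 gy -0.001 z 0.1518 Fgx -0.07 Fgy 0.1 Fz -0.01 tz 0.036 q [ 0.95  0.82 -1.05  1.55  0.76  1.2   1.44]
t 18.57 p [ 0.6359 -0.2248  0.1518] tilt z [ 0.0215 -0.021  -0.9995] yaw y 1.679 q7 1.441
tool shift [0.0009 0.0006 0.0008] |d| 0.001 turn 0 rows>= 0.0
```

View pics/w17c.png

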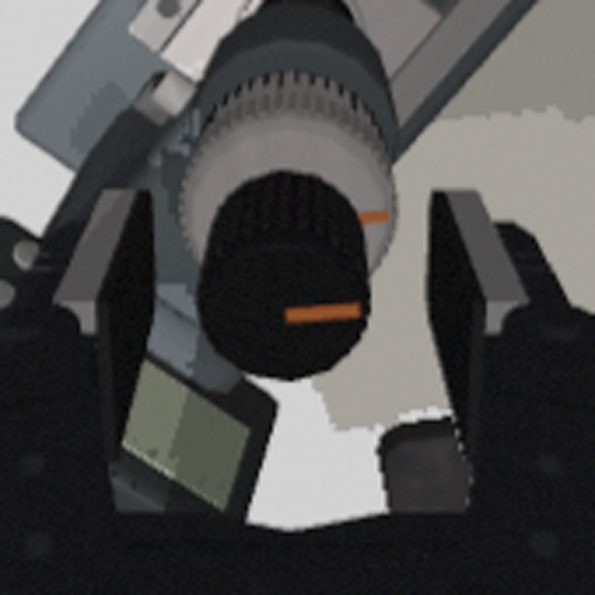

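servo_tool(steps=[[[0,-0.001,0],0,0],[[0,0,0],0,-0.8],[[0,0,0],0,-0.8],[[0,0,0],0,-0.8],[[0,0,0],0,-0.8]], grip_force=40)

```text
time: 19.25
tool_pos: [0.6362, -0.2256, 0.1527]
tool_rot: [-0.169, 3.116, -0.035]
contact_force: [-0.1, 1.0, 1.6]
width: 0.262
```

Run:
```python
from h import *
g(); plan([.635,-.2243,.151]); print(bot.get_state()['width'],bot.get_state()['torque'])
c=snap('wrist','w18');
cv2.imwrite('pics/w18c.png',cv2.resize(c['img'][170:340,180:350,::-1],None,fx=3.5,fy=3.5,interpolation=2))
```

```text
t 19.25 gx 0.0833 gy -0.0016 z 0.1527 Fgx -0.61 Fgy 0.84 Fz 1.63 tz 0.022 q [ 0.95  0.82 -1.05  1.55  0.76  1.2   1.44]
t 19.25 p [ 0.6362 -0.2256  0.1527] tilt z [ 0.0222 -0.021  -0.9995] yaw y 1.679 q7 1.443
tool shift [0.0011 0.0014 0.0016] |d| 0.002 turn 0 rows>= 0.0
0.26184686064134294 [0.30099326 0.0951673  0.02211613]
```

View pics/w18c.png

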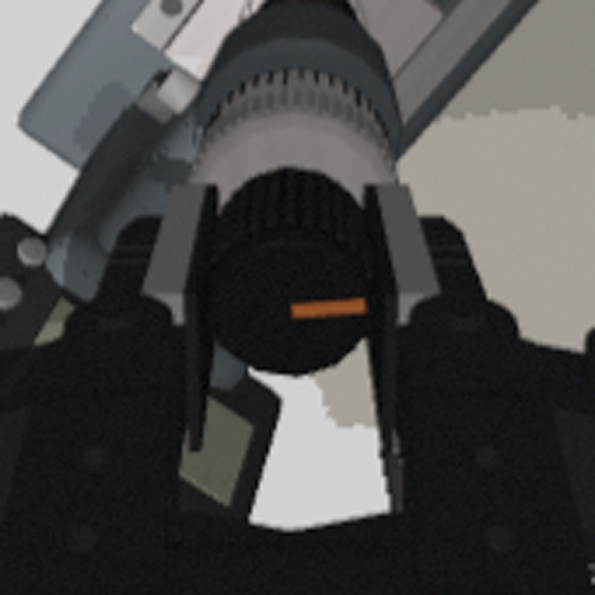

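servo_tool(steps=[[[0,0,0],0.15,-0.8],[[0,0,0],0.15,-0.8],[[0,0,0],0.15,-0.8],[[0,0,0],0.15,-0.8],[[0,0,0],0,-0.8]])

```text
time: 19.92
tool_pos: [0.636, -0.2256, 0.1527]
tool_rot: [0.783, 3.015, -0.023]
contact_force: [0.2, 1.0, -0.9]
width: 0.264
```

Run:
```python
from h import *
g(); plan([.635,-.2243,.151]); print(bot.get_state()['width'],bot.get_state()['torque'])
c=snap('wrist','w19');
cv2.imwrite('pics/w19c.png',cv2.resize(c['img'][170:340,180:350,::-1],None,fx=3.5,fy=3.5,interpolation=2))
```

```text
t 19.93 gx 0.0832 gy -0.0017 z 0.1527 Fgx -0.4 Fgy 0.94 Fz -0.93 tz -0.014 q [ 0.89  0.76 -0.93  1.55  0.67  1.15  0.89]
t 19.93 p [ 0.636  -0.2256  0.1527] tilt z [ 0.0219 -0.0213 -0.9995] yaw y 1.062 q7 0.885
tool shift [0.0016 0.0007 0.0016] |d| 0.002 turn 0 rows>= 0.0
0.2635774815767633 [ 0.11373824  0.18226903 -0.01363515]
```

View pics/w19c.png

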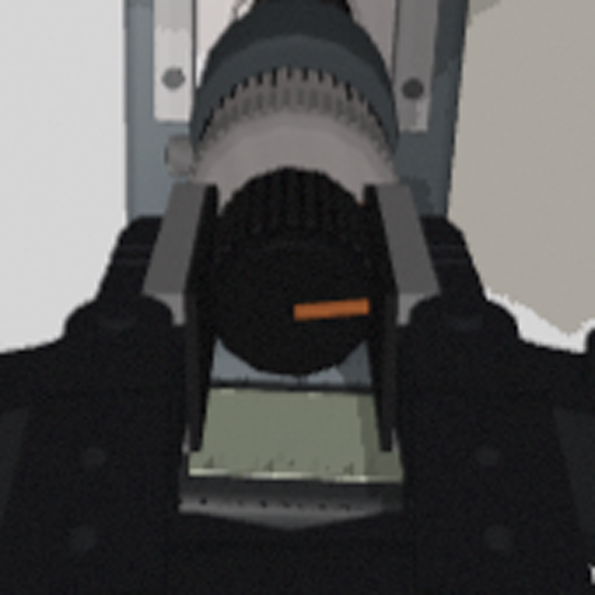

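servo_tool(steps=[[[0,0,0],0.15,-0.8],[[0,0,0],0.15,-0.8],[[0,0,0],0.15,-0.8],[[0,0,0],0,-0.8]])

```text
time: 20.48
tool_pos: [0.6359, -0.2256, 0.1527]
tool_rot: [1.427, 2.767, -0.014]
contact_force: [0.2, 1.2, 1.0]
width: 0.257
```

```bash
cat >> h.py <<'E'
def look(n):
    g(); plan([.635,-.2243,.151]); s=bot.get_state(); print(s['width'].__round__(3),s['torque'].round(3))
    c=snap('wrist',n)
    cv2.imwrite(f'pics/{n}c.png',cv2.resize(c['img'][170:340,180:350,::-1],None,fx=3.5,fy=3.5,interpolation=2))
E
python3 -c "from h import *;look('w20')"
```

```text
t 20.48 gx 0.083 gy -0.0018 z 0.1527 Fgx -0.45 Fgy 1.09 Fz 1.01 tz 0.044 q [ 0.84  0.72 -0.84  1.55  0.6   1.12  0.49]
t 20.48 p [ 0.6359 -0.2256  0.1527] tilt z [ 0.0212 -0.0208 -0.9996] yaw y 0.619 q7 0.487
tool shift [0.0016 0.     0.0016] |d| 0.002 turn 0 rows>= 0.0
0.257 [0.019 0.433 0.044]
```

View pics/w20c.png

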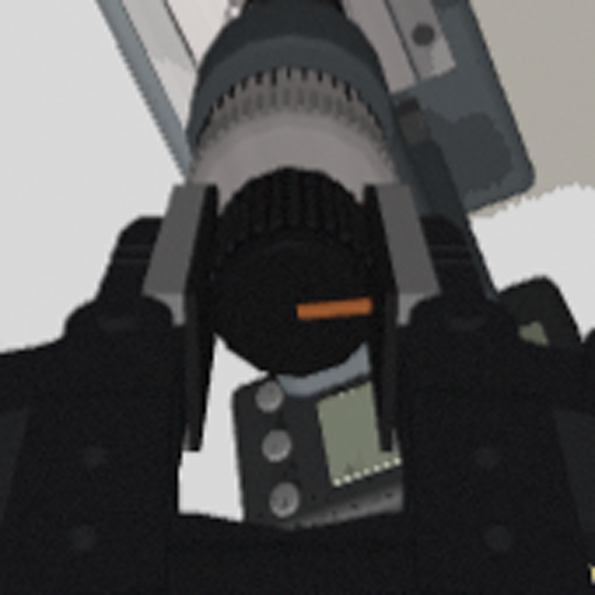

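servo_tool(steps=[[[0,0,0],0.15,-0.8],[[0,0,0],0.15,-0.8],[[0,0,0],0,-0.8]])

```text
time: 20.9
tool_pos: [0.6358, -0.2255, 0.1526]
tool_rot: [1.81, 2.533, -0.007]
contact_force: [-1.9, 1.2, 1.6]
width: 0.263
```

```bash
python3 -c "from h import *;look('w21')"
```

```text
t 20.9 gx 0.0829 gy -0.0017 z 0.1526 Fgx -2.23 Fgy 0.02 Fz 1.57 tz 0.025 q [ 0.81  0.7  -0.78  1.55  0.55  1.1   0.23]
t 20.9 p [ 0.6358 -0.2255  0.1526] tilt z [ 0.0207 -0.0201 -0.9996] yaw y 0.33 q7 0.229
tool shift [ 0.0014 -0.0004  0.0016] |d| 0.002 turn 0 rows>= 0.0
0.263 [0.067 0.623 0.025]
```

View pics/w21c.png

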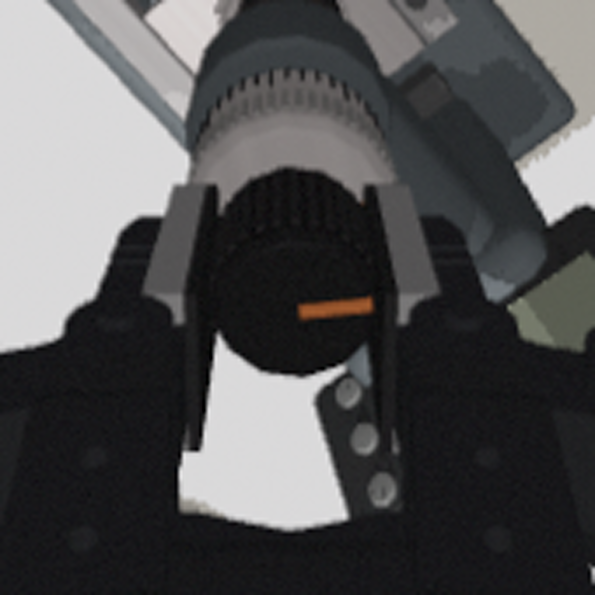

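servo_tool(steps=[[[0,0,0],0.15,-0.8],[[0,0,0],0.15,-0.8],[[0,0,0],0.1,-0.8],[[0,0,0],0,-0.8]])

```text
time: 21.45
tool_pos: [0.6357, -0.2253, 0.1526]
tool_rot: [2.263, 2.139, 0.002]
contact_force: [0.1, 0.6, 1.9]
width: 0.264
```

```bash
python3 -c "from h import *;look('w22')"
```

```text
t 21.45 gx 0.0827 gy -0.0016 z 0.1526 Fgx -0.23 Fgy 0.58 Fz 1.88 tz -0.053 q [ 0.76  0.67 -0.7   1.55  0.49  1.07 -0.12]
t 21.45 p [ 0.6357 -0.2253  0.1526] tilt z [ 0.02   -0.019  -0.9996] yaw y -0.056 q7 -0.115
tool shift [ 0.001  -0.0008  0.0016] |d| 0.002 turn 0 rows>= 0.0
0.264 [ 0.186  0.8   -0.053]
```

View pics/w22c.png

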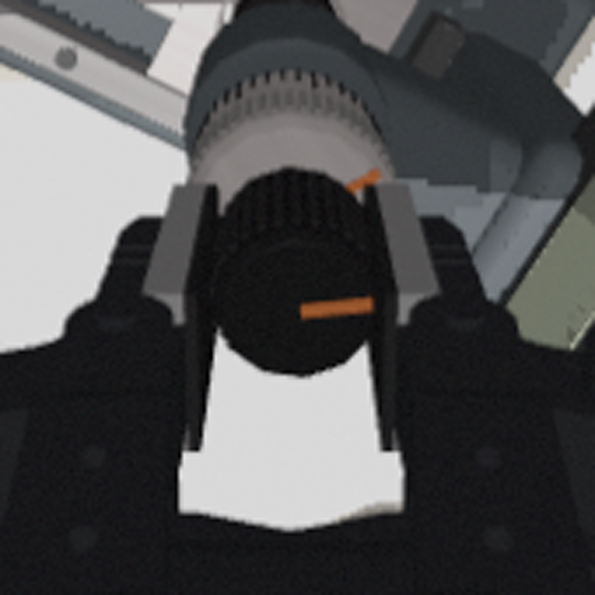

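```bash
cat >> h.py <<'E'
def ang(n,kn,th):
    c=load(n); out=[]
    for (a,b),z in ((kn,.174),(th,.146)):
        A,B=[px2w(c,180+x/3.5-.36,170+y/3.5-.36,z) for x,y in (a,b)]; d=B-A
        ax=np.array([.635,-.2243,z]); m=(A+B)/2-ax
        out.append((np.arctan2(d[1],d[0]),np.arctan2(m[1],m[0]))); print('ends r',np.linalg.norm((A-ax)[:2]).round(4),np.linalg.norm((B-ax)[:2]).round(4))
    r=np.array(out[1])-np.array(out[0]); print('ratchet by dir, by pos', (r+np.pi)%(2*np.pi)-np.pi)
E
python3 - <<'E'
from h import *
ang('w22',((302,312),(372,303)),((348,190),(382,172)))
ang('w17',((286,316),(361,308)),((360,219),(388,215)))
E
```

```text
ends r 0.0024 0.0117
ends r 0.0113 0.0177
ratchet by dir, by pos [0.38662691 0.52657139]
ends r 0.002 0.0102
ends r 0.0113 0.0159
ratchet by dir, by pos [0.03317386 0.22649291]
```

servo_tool(steps=[[[0,0,0],0.12,-0.8],[[0,0,0],0.12,-0.8],[[0,0,0],0.12,-0.8],[[0,0,0],0.12,-0.8],[[0,0,0],0,-0.8]])

```text
time: 22.12
tool_pos: [0.6358, -0.225, 0.1526]
tool_rot: [2.698, 1.56, 0.013]
contact_force: [-1.7, 0.8, 3.1]
width: 0.259
```

```bash
python3 -c "from h import *;look('w23')"
```

```text
t 22.12 gx 0.0827 gy -0.0013 z 0.1526 Fgx -1.84 Fgy -0.23 Fz 3.05 tz -0.077 q [ 0.7   0.64 -0.6   1.55  0.41  1.05 -0.53]
t 22.12 p [ 0.6358 -0.225   0.1526] tilt z [ 0.0197 -0.0174 -0.9997] yaw y -0.523 q7 -0.531
tool shift [ 0.0002 -0.0011  0.0016] |d| 0.002 turn 0 rows>= 0.0
0.259 [ 0.278  0.873 -0.077]
```

View pics/w23c.png

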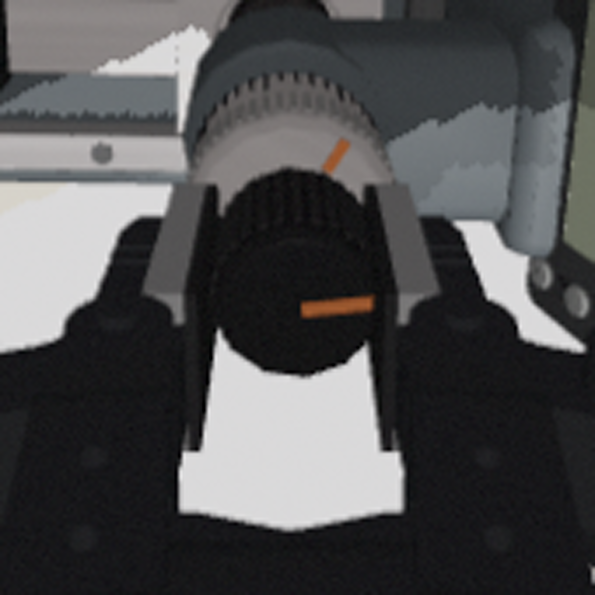

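Run:
```python
from h import *
ang('w23',((302,311),(372,302)),((327,172),(347,140)))
```

```text
ends r 0.002 0.0116
ends r 0.011 0.0173
ratchet by dir, by pos [0.92006772 0.92711568]
```

servo_tool(steps=[[[0,0,0],0.12,-0.8],[[0,0,0],0.12,-0.8],[[0,0,0],0.12,-0.8],[[0,0,0],0,-0.8]])

```text
time: 22.68
tool_pos: [0.636, -0.2249, 0.1526]
tool_rot: [2.93, 1.071, 0.02]
contact_force: [-1.3, 1.2, 3.9]
width: 0.257
```

```bash
python3 -c "from h import *;look('w24')"
```

```text
t 22.68 gx 0.0828 gy -0.0011 z 0.1526 Fgx -1.76 Fgy 0.32 Fz 3.86 tz 0.009 q [ 0.65  0.62 -0.52  1.55  0.36  1.04 -0.84]
t 22.68 p [ 0.636  -0.2249  0.1526] tilt z [ 0.02   -0.0164 -0.9997] yaw y -0.87 q7 -0.84
tool shift [-0.0004 -0.0012  0.0016] |d| 0.002 turn 0 rows>= 0.0
0.257 [0.442 0.75  0.009]
```

View pics/w24c.png

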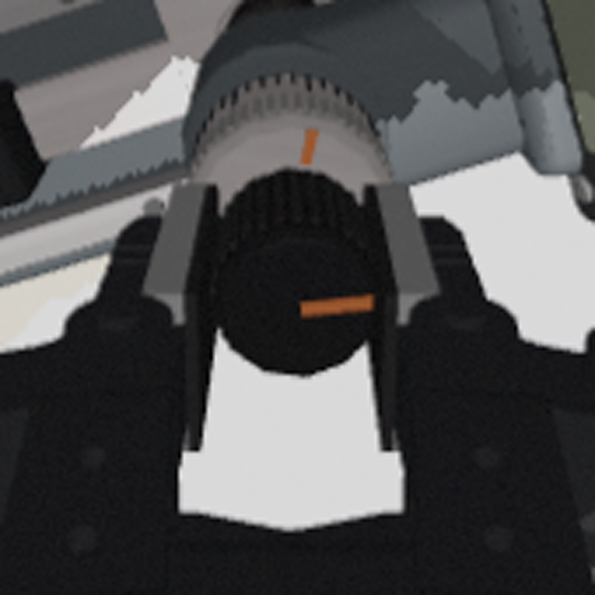

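Run:
```python
from h import *
ang('w24',((302,310),(372,301)),((306,163),(313,130)))
```

```text
ends r 0.0018 0.0116
ends r 0.0112 0.0169
ratchet by dir, by pos [1.24983429 1.21751573]
```

servo_tool(steps=[[[0,0,0],0.1,-0.8],[[0,0,0],0.1,-0.8],[[0,0,0],0.05,-0.8],[[0,0,0],0,-0.8]])

```text
time: 23.22
tool_pos: [0.6362, -0.2249, 0.1526]
tool_rot: [3.038, 0.719, 0.025]
contact_force: [-0.8, 1.4, 4.5]
width: 0.261
```

```bash
python3 -c "from h import *;look('w25')"
```

```text
t 23.23 gx 0.0829 gy -0.001 z 0.1526 Fgx -1.39 Fgy 0.73 Fz 4.48 tz -0.067 q [ 0.62  0.61 -0.47  1.56  0.32  1.03 -1.05]
t 23.23 p [ 0.6362 -0.2249  0.1526] tilt z [ 0.0202 -0.0155 -0.9997] yaw y -1.106 q7 -1.05
tool shift [-0.0008 -0.0011  0.0016] |d| 0.002 turn 0 rows>= 0.0
0.261 [ 0.599  0.714 -0.067]
```

View pics/w25c.png

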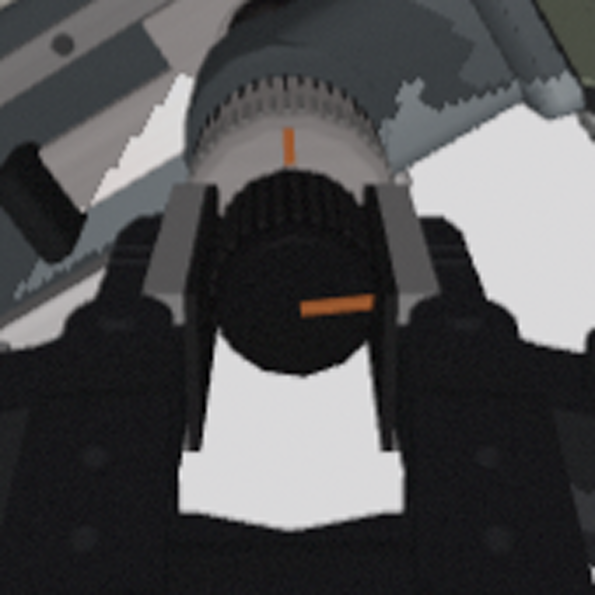

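servo_tool(steps=[[[0,0,0],0.06,-0.8],[[0,0,0],0,-0.8],[[0,0,0],0,-0.3],[[0,0,0],0,0],[[0,0,0],0,0],[[0,0,0],0,0]])

```text
time: 24.02
tool_pos: [0.6361, -0.2252, 0.1519]
tool_rot: [3.055, 0.645, 0.026]
contact_force: [-0.4, 0.2, -0.1]
width: 0.502
```

```bash
python3 -c "from h import *;look('w26')"
```

```text
t 24.02 gx 0.0831 gy -0.0013 z 0.1519 Fgx -0.41 Fgy -0.01 Fz -0.14 tz -0.033 q [ 0.61  0.61 -0.46  1.56  0.32  1.02 -1.09]
t 24.02 p [ 0.6361 -0.2252  0.1519] tilt z [ 0.0201 -0.0152 -0.9997] yaw y -1.155 q7 -1.093
tool shift [-0.0007 -0.0013  0.0009] |d| 0.002 turn 0 rows>= 0.0
0.502 [ 0.016 -0.005 -0.033]
```

View pics/w26c.png

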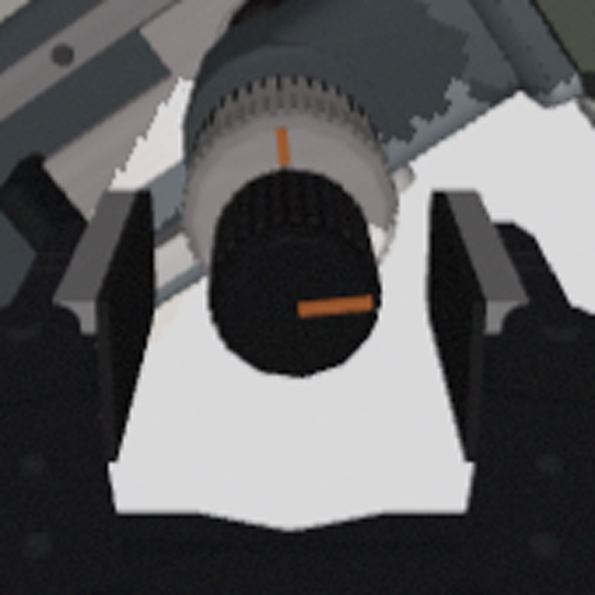

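Lift straight up and clear, then measure the ratchet.

servo_tool(steps=[[[0,0,-0.01],0,0],[[0,0,-0.03],0,0],[[0,0,-0.03],0,0],[[0,0,-0.02],0,0],[[0,0,0],0,0]])

```text
time: 24.7
tool_pos: [0.6345, -0.2235, 0.2475]
tool_rot: [3.054, 0.647, 0.028]
contact_force: [1.0, 0.4, 0.2]
width: 0.499
```

Run:
```python
from h import *
ang('w26',((298,311),(373,301)),((286,163),(281,129)))
look('w27'); snap('scene','s27')
s=load('s27')['img'][:,:,::-1]
cv2.imwrite('pics/s27c.png',cv2.resize(s[90:220,200:330],None,fx=4.5,fy=4.5,interpolation=2))
```

```text
ends r 0.0014 0.0118
ends r 0.0111 0.0169
ratchet by dir, by pos [1.57151051 1.47843316]
t 24.7 gx 0.0808 gy -0.0007 z 0.2475 Fgx 0.66 Fgy 0.92 Fz 0.15 tz -0.011 q [ 0.63  0.52 -0.49  1.47  0.27  1.19 -1.06]
t 24.7 p [ 0.6345 -0.2235  0.2475] tilt z [ 0.0216 -0.0156 -0.9996] yaw y -1.154 q7 -1.055
tool shift [-0.0012 -0.0013  0.0964] |d| 0.096 turn 0 rows>= 1.5
0.499 [ 0.004  0.014 -0.011]
```

View pics/w27c.png

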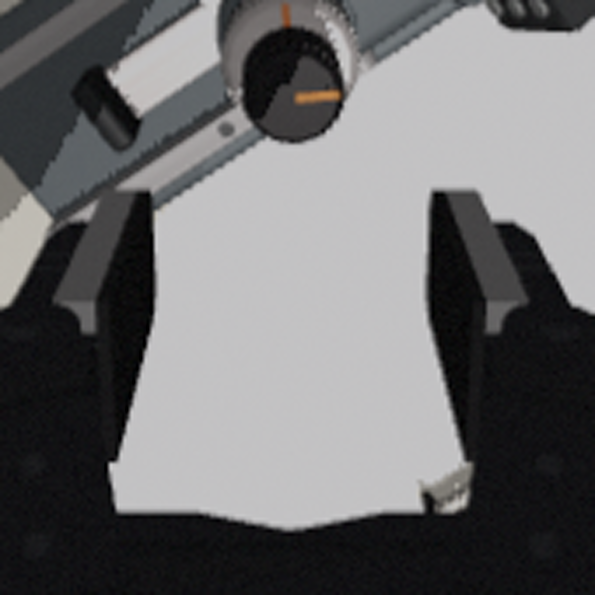

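View pics/s27c.png

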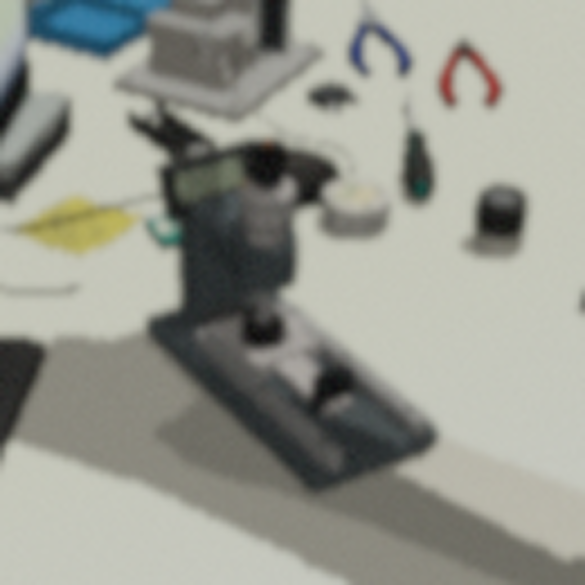

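```bash
python3 -c "
from h import *
print(bot.get_state()['joint_velocities'].round(3)); print(bot.job_done())"
```

```text
[-0.002  0.016  0.005  0.013  0.001 -0.005  0.   ]
the job is handed in; nothing more can be done
None
```

The black mount is in the carriage seat, the carriage is home, and the ratchet has clicked three times with the knob let go. I handed the job in at about 25 s of the 72 s allowed. No verdict is reported, so this rests on my own checks.

- **Mount and seat:** After I let go, the wrist picture showed the mount sitting evenly in the seat.
- **Carriage:** I pushed it until it met the rubber buffer, at about 10 N (limit 25 N). The last scene picture shows the mount directly under the spindle.
- **Ratchet:** I turned the knob clockwise in one grip. The thimble stopped following after roughly 1.4 rad, which fits the spindle having closed on the mount. After letting go, the two orange lines are about 1.57 rad apart measured by their directions and 1.48 measured by their positions. The position method read about 0.2 rad off at the start, but both values are inside 1.35 to 1.8.
- **Robot at the end:** The gripper is open about 75 mm above the knob, with only about 1 N of noise on the force reading.
- **Not checked directly:** I had no way to read the spindle force. That it still bears on the mount is inferred from the thimble having stopped and not moved since. I did not look at the cream mount again at the end, but I never reached for it or moved the tool low near it.

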